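Empty the capping machine's catch tray into the sample tote

TASK

First take the amber bottle out of the grey tote and stand it upright in the middle of the black rubber mat. Then collect every capped sample jar from the capping machine's catch tray and stand it upright on the floor of the tote, leaving the jar that has no cap in the tray, and lift the temperature logger off its hook and put it into the tote with the jars. When everything is packed, press the button on the machine fully in to tell it that its tray is clear; do not disturb the beaker or the large reagent bottle that stand nearby.

Things in the scene. Friction and masses are not known exactly. Their poses are not given: they have to be found in the camera images.
- capper: Bench capping machine, fixed. Origin on the bench under the centre of its steel catch tray (see tray_in). Behind the tray (its own -y) is a white deck 280 mm wide, y = -115 to -235 mm, 60 mm high, carrying the button and a steel chute (x 30 to 90, y -150 to -240, up to 130 mm high); beyond it the tower, 280 mm high with a 80 mm turret on top, y = -235 to -435 mm.
- tray_in (a point): Centre of the catch tray's inner floor, 3 mm above the bench, axes as the machine's. Tray: 270 mm (x) by 180 mm (y) outside, 18 mm high, walls and floor 3 mm. The jars and the open jar stand in it in mixed order, about 80 mm apart, in two rows of up to three.
- ready_button (a joint): Travel of the machine's round grey push button, 0 = out, 0.006 m = fully in; springs back; fully in takes about 5 N. Pressed straight down.
- ready_button_top (a point): Centre of the top of the button cap (30 mm diameter) when out, z up.
- jar1: Sample jar 1: closed upright cylinder, white body with a slightly wider black screw cap, 42 mm diameter, 56 mm tall, about 70 g. Stands in the catch tray at the start. Origin at the centre of its underside, z up through the cap. Not present in every run (3 to 5 of the five jars are).
- jar2: Sample jar 2: closed upright cylinder, white body with a slightly wider black screw cap, 42 mm diameter, 56 mm tall, about 70 g. Stands in the catch tray at the start. Origin at the centre of its underside, z up through the cap. Not present in every run (3 to 5 of the five jars are).
- jar3: Sample jar 3: closed upright cylinder, white body with a slightly wider black screw cap, 42 mm diameter, 56 mm tall, about 70 g. Stands in the catch tray at the start. Origin at the centre of its underside, z up through the cap. Not present in every run (3 to 5 of the five jars are).
- jar4: Sample jar 4: closed upright cylinder, white body with a slightly wider black screw cap, 42 mm diameter, 56 mm tall, about 70 g. Stands in the catch tray at the start. Origin at the centre of its underside, z up through the cap. Not present in every run (3 to 5 of the five jars are).
- jar5: Sample jar 5: closed upright cylinder, white body with a slightly wider black screw cap, 42 mm diameter, 56 mm tall, about 70 g. Stands in the catch tray at the start. Origin at the centre of its underside, z up through the cap. Not present in every run (3 to 5 of the five jars are).
- open_jar: A jar without a cap among the others in the tray: open white cup, 40 mm diameter, 42 mm tall; it stays in the tray. Origin at the centre of its underside.
- tote: Grey open tote, fixed to the bench, 300 mm (x) by 220 mm (y) outside, 70 mm high, walls and floor 5 mm. Origin at the centre of its underside; position varies by a few cm, yaw by 0.1 rad.
- tote_in (a point): Centre of the tote's inner floor (5 mm above the bench), axes as the tote's; the inside is 290 by 210 mm.
- bottle: Amber bottle left standing in the tote, 155 mm tall, 0.2 to 0.42 kg: body 60 mm diameter up to 105 mm, sloping shoulder and neck, orange cap 34 mm diameter from 120 to 155 mm; the cap can be gripped and carries the bottle. Origin at the centre of its underside, z up.
- mat: Black rubber mat, fixed, 130 by 130 mm, 4 mm thick. Origin at the centre of its underside.
- stand: Steel hook stand, fixed. Origin at the centre of its base (110 x 70 x 12 mm) on the bench; a 12 mm post rises there to 182 mm. A level bar, 6 mm thick, axis at 180 mm height, runs 70 mm from the post along the stand's own -y; its end turns up to 194 mm (end at y = -78 mm).
- hook_bar (a point): Point on top of the hook's bar where the logger's loop hangs at the start: 55 mm from the post along the stand's -y, 183 mm above the bench.
- logger: Temperature logger on the hook: white block 40 (its x) by 22 (y) by 55 mm (z), about 60 g, with a 4 mm wire loop on top in its x-z plane, opening 20 mm wide and 30 mm high (z = 55 to 85 mm). Origin: centre of the underside. Its x lies across the hook's bar. To unhook, raise it 14 to 22 mm, then draw it 30 mm or more along the stand's -y, past the turned-up end.
- beaker: Bystander: clear plastic beaker, 70 mm diameter, 90 mm tall, standing beyond the mat and tote. Origin at the centre of its underside.
- reagent: Bystander: large amber reagent bottle, 80 mm diameter, 180 mm tall, standing beyond the tote and tray. Origin at the centre of its underside.

How it is judged:
On the way, in this order (a step that is already met when the one before it is completed fails the run):
1. the amber bottle stands upright on the mat, released (x of bottle in the frame of mat between -0.04 and 0.04 m and y of bottle in the frame of mat between -0.04 and 0.04 m and z of bottle in the frame of mat between -0.002 and 0.012 m and angle between bottle's own z axis and vertical below 0.15 rad and linear speed of bottle below 0.03 m/s and contact force between the fingers and bottle below 0.3 N), for 0.2 s.
2. every capped jar present stands upright on the tote's floor, the logger is in the tote, all released (x of jar1 in the frame of tote_in between -0.135 and 0.135 m and y of jar1 in the frame of tote_in between -0.095 and 0.095 m and z of each of jar1, jar2, jar3, jar4, jar5 in the frame of tote_in below 0.012 m and angle between each of jar1, jar2, jar3, jar4, jar5's own z axis and vertical below 0.25 rad and linear speed of each of jar1, jar2, jar3, jar4, jar5, logger below 0.03 m/s and x of jar2 in the frame of tote_in between -0.135 and 0.135 m and y of jar2 in the frame of tote_in between -0.095 and 0.095 m and x of jar3 in the frame of tote_in between -0.135 and 0.135 m and y of jar3 in the frame of tote_in between -0.095 and 0.095 m and x of jar4 in the frame of tote_in between -0.135 and 0.135 m and y of jar4 in the frame of tote_in between -0.095 and 0.095 m and x of jar5 in the frame of tote_in between -0.135 and 0.135 m and y of jar5 in the frame of tote_in between -0.095 and 0.095 m and x of logger in the frame of tote_in between -0.145 and 0.145 m and y of logger in the frame of tote_in between -0.105 and 0.105 m and z of logger in the frame of tote_in below 0.06 m and contact force between the fingers and jar1 below 0.3 N and contact force between the fingers and jar2 below 0.3 N and contact force between the fingers and jar3 below 0.3 N and contact force between the fingers and jar4 below 0.3 N and contact force between the fingers and jar5 below 0.3 N and contact force between the fingers and logger below 0.3 N), for 0.2 s.
3. the machine's button is pressed fully in (value of joint ready_button above 0.0048 m), for 0.05 s.
At the end, for the whole second after the job is handed in: Bottle upright on the mat, within 40 mm of its centre along each side; every capped jar upright (0.25 rad) on the tote floor (12 mm); logger in the tote; open jar still in the tray; button pressed after packing and out again; all released (all of step 1 and x of jar1 in the frame of tote_in between -0.135 and 0.135 m and y of jar1 in the frame of tote_in between -0.095 and 0.095 m and z of each of jar1, jar2, jar3, jar4, jar5 in the frame of tote_in below 0.012 m and angle between each of jar1, jar2, jar3, jar4, jar5's own z axis and vertical below 0.25 rad and x of jar2 in the frame of tote_in between -0.135 and 0.135 m and y of jar2 in the frame of tote_in between -0.095 and 0.095 m and x of jar3 in the frame of tote_in between -0.135 and 0.135 m and y of jar3 in the frame of tote_in between -0.095 and 0.095 m and x of jar4 in the frame of tote_in between -0.135 and 0.135 m and y of jar4 in the frame of tote_in between -0.095 and 0.095 m and x of jar5 in the frame of tote_in between -0.135 and 0.135 m and y of jar5 in the frame of tote_in between -0.095 and 0.095 m and x of logger in the frame of tote_in between -0.145 and 0.145 m and y of logger in the frame of tote_in between -0.105 and 0.105 m and z of logger in the frame of tote_in below 0.06 m and linear speed of logger below 0.03 m/s and contact force between the fingers and jar1 below 0.3 N and contact force between the fingers and jar2 below 0.3 N and contact force between the fingers and jar3 below 0.3 N and contact force between the fingers and jar4 below 0.3 N and contact force between the fingers and jar5 below 0.3 N and contact force between the fingers and logger below 0.3 N and x of open_jar in the frame of tray_in between -0.135 and 0.135 m and y of open_jar in the frame of tray_in between -0.09 and 0.09 m and z of open_jar in the frame of tray_in below 0.05 m and value of joint ready_button below 0.002 m); the robot touches nothing.
It fails at once if a jar or the logger is put in the tote while the bottle still stands in it (((x of jar1 in the frame of tote_in between -0.145 and 0.145 m and y of jar1 in the frame of tote_in between -0.105 and 0.105 m and z of jar1 in the frame of tote_in below 0.015 m) or (x of jar2 in the frame of tote_in between -0.145 and 0.145 m and y of jar2 in the frame of tote_in between -0.105 and 0.105 m and z of jar2 in the frame of tote_in below 0.015 m) or (x of jar3 in the frame of tote_in between -0.145 and 0.145 m and y of jar3 in the frame of tote_in between -0.105 and 0.105 m and z of jar3 in the frame of tote_in below 0.015 m) or (x of jar4 in the frame of tote_in between -0.145 and 0.145 m and y of jar4 in the frame of tote_in between -0.105 and 0.105 m and z of jar4 in the frame of tote_in below 0.015 m) or (x of jar5 in the frame of tote_in between -0.145 and 0.145 m and y of jar5 in the frame of tote_in between -0.105 and 0.105 m and z of jar5 in the frame of tote_in below 0.015 m) or (x of logger in the frame of tote_in between -0.145 and 0.145 m and y of logger in the frame of tote_in between -0.105 and 0.105 m and z of logger in the frame of tote_in below 0.015 m)) and (x of bottle in the frame of tote_in between -0.145 and 0.145 m and y of bottle in the frame of tote_in between -0.105 and 0.105 m and z of bottle in the frame of tote_in below 0.015 m)).
It fails at once if the open jar is taken out of the tray (not (x of open_jar in the frame of tray_in between -0.135 and 0.135 m and y of open_jar in the frame of tray_in between -0.09 and 0.09 m and z of open_jar in the frame of tray_in below 0.05 m)).
It fails at once if the beaker or the reagent bottle is moved by more than 40 mm (distance of any of beaker, reagent from where it was at the start of the episode above 0.04 m).
Of jar1, jar2, jar3, jar4, jar5 only 3 to 5 are there at a start; the rules pass over those that are not, and their reading is None.
At some moment in a run one of jar1, jar2, jar3, jar4, jar5 may be knocked a few centimetres aside while the robot is not near it.
It also fails if it takes over 210 s, if anything falls off the work surface, if the arm or the gripper's body presses on something with over 40 N, if the wrist force passes 120 N, or if a joint passes its speed limit or range.

ROBOT

A 6-joint arm with a two-finger parallel gripper is mounted at the origin on the work surface. World frame = base frame: x ahead of the robot, y to its left, z up, the work surface at z = 0. Lengths are in m, angles in rad, forces in N, time in s.
With the tool pointing down it reaches from about 0.3 to 0.75 m from the base axis. Payload 8.5 kg.
Tool frame: the origin (TCP) lies at the centre of the arm's flange, where the gripper is bolted on; the fingertips stand 173 mm ahead of it and the grasp point (between the pads) lies 155 mm ahead of it; x points along the fingers, z is the direction in which the jaws open and shut, and the axes are right-handed (so a half turn about x gives the same grasp; the last joint's range is limited). The gripper opens to 85 mm and grips with 20 to 120 N. Pads are 22 mm wide; open, the fingers measure 114 mm over their backs; the gripper's body (76 mm by 85 mm) begins 54 mm behind the grasp point. The pads swing forward as they close: fully open they stand 13 mm farther back than shut.
Start: joints at [-1.532, 0.381, 1.297, -0, 1.464, -0.215], TCP at [0.138, -0.532, 0.405] pointing down, gripper open.
Joint ranges: [-3.11, 3.11], [-0.89, 2.33], [0.22, 2.48], [-1.42, 4.56], [0.17, 2.85], [-2.88, 2.88]. Speed limits (rad/s): [2.39, 2.39, 3.14, 3.14, 3.14, 3.14].

INTERFACE

Orientations are given as a unit quaternion [x, y, z, w].
In Python, from station import robot gives the robot as it stands.
- The arm moves only by the tool move_arm, never from a script. Its argument "series" is a list of rows, each an object of numbers: "tx", "ty", "tz": the shift along the world's x, y, z in cm; "rx", "ry", "rz": the turn, a rotation vector about the world's x, y, z in degrees. A call has exactly 8 rows; each row is the pose to reach, as a shift and turn from the pose commanded when the call began; what a row does not reach only later rows make up. A row lasts 1/12 s, in which the tool goes at most 41.7 mm and 7.16 degrees, less where a joint would pass 70% of its speed; a pose out of reach is approached as far as the arm can. A call with a gripper value outside its range is refused whole. "hand" is the opening, from -1 (shut) to 1 (fully open), set as the call begins (left out, the last holds). The fingers move at their own pace and stop on an object; the grip force is fixed at half the most. Time passes only in rows, so rows that repeat a pose let the fingers close, or fill a call up. It gives the time, the measured TCP pose, the force and the opening at its end, in the units of the state.
- robot.get_state(): the state, without advancing time (a new reading comes with each control period).
- robot.get_image(name): name is "scene" or "top" or "wrist"; returns (picture, depth): 384x512x3 uint8, blue, green, red; 384x512 float32, m along the optical axis (not along the pixel's ray), 0 where there is no reading.
- robot.camera_info(name): a dict with "fovy" (degrees; the focal length in pixels is half the picture's height over the tangent of half this angle, whatever the lens; pixels are square), "cx", "cy" (the principal point, pixels), "D" ([k1, k2, p1, p2, k3] as OpenCV has them; the pictures are not rectified), "origin" and "rotation" of the camera in the world; the wrist camera has in their place "hand_eye" (4x4, takes a point from camera to tool coordinates, whose origin is the TCP and whose axes are the tool frame's). Camera axes: x right, y down, z forward; pixel columns grow to the right and rows downward; lengths in m; the calibration is good to about 2 mm. A picture is of the moment at which its call begins: read the wrist's pose just before it. camera_info takes no time and is no camera call.
- robot.sign_off(): hands the job in, once; it reports no verdict.
The state is a dict: "time_s": time; "qpos": joint angles; "qd": joint speeds; "tau": joint torques, N m; "eef_pos": TCP position; "ee_rot": TCP orientation; "wrist_force": force on the tool from outside, world axes, zero at the start; "wrist_torque": the same for the moment, N m; "width": finger opening in m.
Only numpy, scipy, OpenCV 4.12 (cv2) and the standard library are available. Lean on these libraries where they do the work, as an engineer would, in place of code of your own. Each camera call takes 0.05 s, during which the arm holds its last target.

## Working session

There is one attempt and no reset: what is moved stays moved. The work goes in short steps, Python scripts to look and compute and a tool call to move; the robot and the scene stay as the last step left them, time stands still between calls to the robot, and variables do not carry over. Pictures are saved under pics/ and viewed, and the job is handed in when it is done.

Besides the shell and the picture viewer there is one more tool, called after ">>>" by a JSON object that holds its "name" and its "arguments", one argument or row to a line. move_arm: Moves the arm, as the interface text tells. Its arguments: {"type":"object","properties":{"series":{"type":"array"},"hand":{"type":"number"}},"required":["series"]}

```bash
ls; mkdir -p pics; python3 - <<'E'
from station import robot
import cv2
print(robot.get_state())
for n in ("scene","top","wrist"):
    print(n,robot.camera_info(n))
for n in ("scene","top"):
    im,d=robot.get_image(n)
    cv2.imwrite(f"pics/{n}0.png",im)
    import numpy as np; np.save(f"pics/{n}0.npy",d)
E
```

```text
pics
{'time_s': 0.0, 'qpos': array([-1.53229282e+00,  3.81181132e-01,  1.29828995e+00, -3.33409185e-05,
        1.46358515e+00, -2.15333218e-01]), 'qd': array([-2.70872723e-05,  3.98947848e-04, -1.09688301e-03,  1.94009165e-03,
        5.79617621e-04, -2.96153078e-04]), 'tau': array([ 7.62952313e-04, -4.48455906e+01, -2.31274295e+01, -1.27955154e-04,
        4.79503840e-03,  7.94259336e-06]), 'eef_pos': array([ 0.13809088, -0.53232521,  0.40410973]), 'ee_rot': array([ 0.43307752,  0.55960905, -0.43229902,  0.55892677]), 'wrist_force': array([ 0.03139861, -0.39506799,  0.03585509]), 'wrist_torque': array([-0.01928829,  0.03846951,  0.02400954]), 'width': 0.08509868908894996}
scene {'fovy': 56.707031264032416, 'cx': 251.10713211994988, 'cy': 193.61001790808578, 'D': array([-0.03085093,  0.        ,  0.        ,  0.        ,  0.        ]), 'origin': array([ 1.20274494, -0.6601666 ,  0.75931994]), 'rotation': array([ 0.82851578,  0.30920309, -0.16239517, -0.4377018 ])}
top {'fovy': 55.65097574551034, 'cx': 255.90853230634357, 'cy': 196.35961849048044, 'D': array([-0.0649804,  0.       ,  0.       ,  0.       ,  0.       ]), 'origin': array([0.54252252, 0.04328664, 1.05586503]), 'rotation': array([ 0.71006724, -0.70302028,  0.03363576, -0.02087215])}
wrist {'fovy': 63.19333751514299, 'cx': 256.55900797830276, 'cy': 198.82779616659053, 'D': array([-0.08240747,  0.        ,  0.        ,  0.        ,  0.        ]), 'hand_eye': array([[ 3.44561711e-04, -3.18303378e-01,  9.47988840e-01,
         3.04510754e-02],
       [ 1.45580165e-04, -9.47988870e-01, -3.18303441e-01,
         8.22592063e-02],
       [ 9.99999930e-01,  2.47683550e-04, -2.80302009e-04,
        -7.89963375e-04],
       [ 0.00000000e+00,  0.00000000e+00,  0.00000000e+00,
         1.00000000e+00]])}
```

View pics/scene0.png

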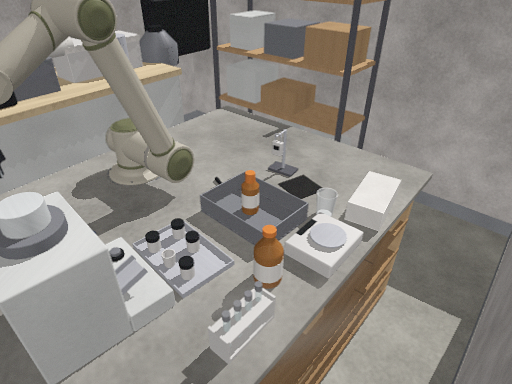

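View pics/top0.png

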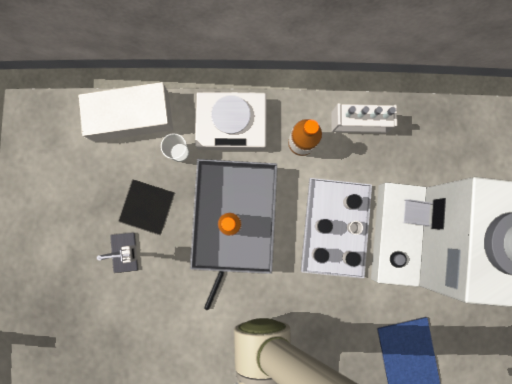

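```bash
cat > h.py <<'E'
from station import robot
import numpy as np, cv2
from scipy.spatial.transform import Rotation as R
def cam(n):
    c=robot.camera_info(n); f=192/np.tan(np.radians(c['fovy'])/2)
    K=np.array([[f,0,c['cx']],[0,f,c['cy']],[0,0,1]])
    if 'origin' in c: Rm=R.from_quat(c['rotation']).as_matrix(); o=np.array(c['origin'])
    else:
        s=robot.get_state(); Rt=R.from_quat(s['ee_rot']).as_matrix(); H=c['hand_eye']
        Rm=Rt@H[:3,:3]; o=Rt@H[:3,3]+s['eef_pos']
    return K,c['D'],Rm,o
def grab(n,tag):
    C=cam(n); im,d=robot.get_image(n); cv2.imwrite(f'pics/{tag}.png',im)
    np.savez(f'pics/{tag}.npz',im=im,d=d,K=C[0],D=C[1],R=C[2],o=C[3]); return im,d,C
def load(tag):
    z=np.load(f'pics/{tag}.npz'); return z['im'],z['d'],(z['K'],z['D'],z['R'],z['o'])
def ray(C,uv):
    K,D,Rm,o=C; p=cv2.undistortPoints(np.array(uv,float).reshape(-1,1,2),K,D).reshape(-1,2)
    return np.c_[p,np.ones(len(p))]@Rm.T
def atz(C,uv,z):
    r=ray(C,uv); return C[3]+r*((z-C[3][2])/r[:,2])[:,None]
def cloud(d,C):
    h,w=d.shape; u,v=np.meshgrid(np.arange(w),np.arange(h))
    r=ray(C,np.stack([u.ravel(),v.ravel()],1)); P=C[3]+r*d.reshape(-1,1); P[d.ravel()==0]=np.nan
    return P.reshape(h,w,3)
def proj(C,P):
    K,D,Rm,o=C; q=(np.atleast_2d(P)-o)@Rm
    return cv2.projectPoints(q,np.zeros(3),np.zeros(3),K,D)[0].reshape(-1,2)
def st():
    s=robot.get_state(); return s
def crop(tag,x0,y0,x1,y1,k):
    im=cv2.imread(f'pics/{tag}.png')[y0:y1,x0:x1]; im=cv2.resize(im,None,fx=k,fy=k,interpolation=cv2.INTER_CUBIC)
    cv2.imwrite(f'pics/{tag}_c{x0}_{y0}.png',im)
E
python3 - <<'E'
from h import *
im=cv2.imread('pics/top0.png'); d=np.load('pics/top0.npy'); C=cam('top')
np.savez('pics/top0.npz',im=im,d=d,K=C[0],D=C[1],R=C[2],o=C[3])
crop('top0',90,150,290,290,4); crop('top0',290,160,430,300,4)
P=cloud(d,C)
print(np.nanmedian(P[300:330,60:150,2]), C[0][0,0])
for n,m in [('mat px',(147,207)),('bottlecap',(229,224)),('j',(354,202)),('j',(325,226)),('open',(355,228)),('j',(321,256)),('j',(353,259)),('btn',(399,260)),('beaker',(175,150)),('reag',(312,128)),('tray',(340,210)),('tote',(215,190)),('tray rim',(368,230))]:
    print(n,P[m[1],m[0]].round(4))
E
```

```text
0.0003698102480510501 363.7680717245553
mat px [0.5895 0.3392 0.0058]
bottlecap [0.5431 0.0928 0.1605]
j [ 0.6068 -0.2463  0.0596]
j [ 0.5399 -0.1648  0.0601]
open [ 0.5346 -0.264   0.0066]
j [ 0.4579 -0.1542  0.0573]
j [ 0.4501 -0.2425  0.0588]
btn [ 0.4493 -0.363   0.0801]
beaker [0.757  0.2624 0.0071]
reag [ 0.7805 -0.1088  0.1817]
tray [ 0.5867 -0.2213  0.0022]
tote [0.6408 0.1432 0.0075]
tray rim [ 0.5292 -0.299   0.0167]
```

View pics/top0_c90_150.png

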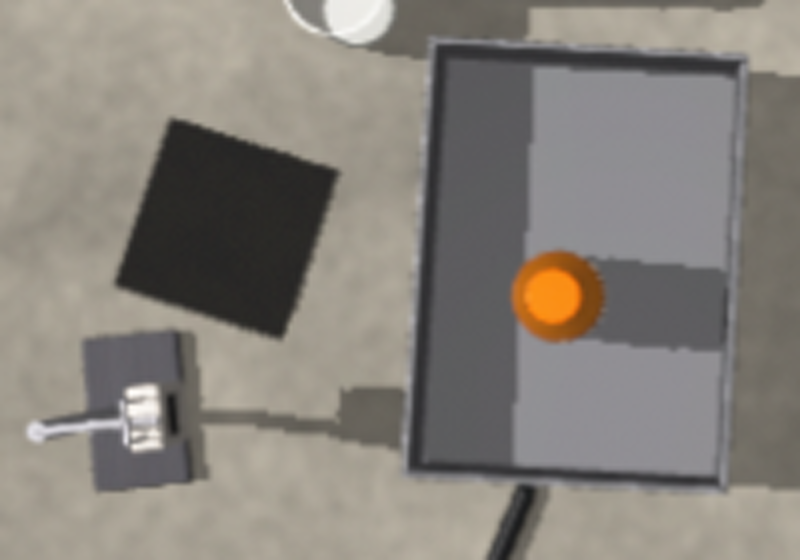

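View pics/top0_c290_160.png

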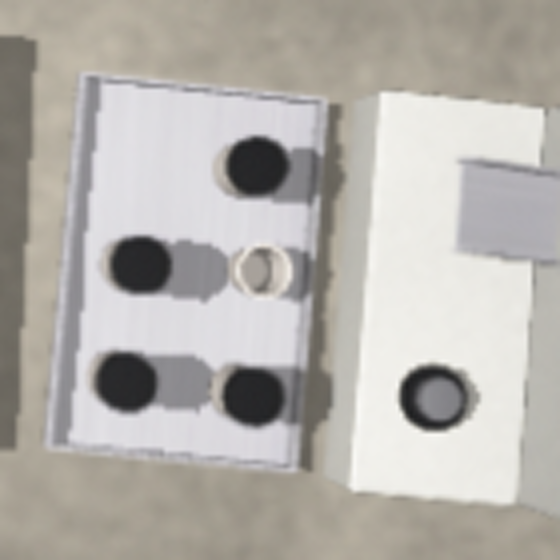

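```bash
python3 - <<'E'
from h import *
im,d,C=load('top0')
a=lambda pts,o,z: atz(C,np.array(pts)/4+np.array(o),z)
o1=(90,150);o2=(290,160)
m=a([(171,118),(338,172),(282,338),(116,284)],o1,.004);print('mat',m[:,:2].round(3),m.mean(0).round(4))
print('bottle',a([(553,296)],o1,.16).round(4))
t=a([(434,39),(745,57),(724,488),(406,472)],o1,.07);print('tote',t[:,:2].round(3),t.mean(0).round(4))
print([np.linalg.norm(t[i]-t[(i+1)%4]).round(4) for i in range(4)])
print('jars',a([(258,166),(141,265),(126,382),(253,395)],o2,.059).round(4))
print('open',a([(262,271)],o2,.045).round(4))
t=a([(83,73),(328,99),(298,470),(46,448)],o2,.018);print('tray',t[:,:2].round(3),t.mean(0).round(4)); print([np.linalg.norm(t[i]-t[(i+1)%4]).round(4) for i in range(4)])
print('btn',a([(438,398)],o2,.08).round(4))
b=a([(83,338),(180,330),(191,483),(97,491)],o1,.012);print('base',b[:,:2].round(3),b.mean(0).round(4)); print([np.linalg.norm(b[i]-b[(i+1)%4]).round(4) for i in range(4)])
P=cloud(d,C)
sub=P[230:275,95:140].reshape(-1,3)
hi=sub[sub[:,2]>.03]
print(hi[np.argsort(hi[:,1])].round(3)[::3])
E
```

```text
mat [[0.669 0.384]
 [0.631 0.261]
 [0.511 0.298]
 [0.548 0.42 ]] [0.5899 0.3409 0.004 ]
bottle [[0.5431 0.0947 0.16  ]]
tote [[ 0.718  0.184]
 [ 0.708 -0.029]
 [ 0.415 -0.017]
 [ 0.424  0.197]] [0.5663 0.0838 0.07  ]
[np.float64(0.2133), np.float64(0.2925), np.float64(0.2135), np.float64(0.2936)]
jars [[ 0.6083 -0.2479  0.059 ]
 [ 0.5393 -0.1658  0.059 ]
 [ 0.4594 -0.1552  0.059 ]
 [ 0.4508 -0.2431  0.059 ]]
open [[ 0.5356 -0.2541  0.045 ]]
tray [[ 0.677 -0.133]
 [ 0.66  -0.312]
 [ 0.394 -0.287]
 [ 0.409 -0.106]] [ 0.535  -0.2097  0.018 ]
[np.float64(0.1801), np.float64(0.2676), np.float64(0.1816), np.float64(0.269)]
btn [[ 0.4507 -0.3645  0.08  ]]
base [[0.509 0.44 ]
 [0.516 0.37 ]
 [0.407 0.359]
 [0.401 0.426]] [0.4583 0.3988 0.012 ]
[np.float64(0.0704), np.float64(0.1089), np.float64(0.0678), np.float64(0.1093)]
[[0.47  0.325 0.195]
 [0.467 0.328 0.193]
 [0.452 0.333 0.155]
 [0.469 0.334 0.185]
 [0.466 0.334 0.183]
 [0.455 0.334 0.137]
 [0.459 0.334 0.12 ]
 [0.461 0.334 0.12 ]
 [0.457 0.335 0.127]
 [0.459 0.335 0.127]
 [0.449 0.335 0.15 ]
 [0.456 0.335 0.142]
 [0.472 0.335 0.127]

[... 1631 characters left out ...]
0.183]
 [0.466 0.37  0.183]
 [0.461 0.373 0.181]
 [0.466 0.375 0.184]
 [0.461 0.378 0.182]
 [0.461 0.38  0.183]
 [0.463 0.385 0.182]
 [0.461 0.387 0.183]
 [0.458 0.39  0.181]
 [0.458 0.393 0.182]
 [0.463 0.395 0.182]
 [0.461 0.396 0.063]
 [0.458 0.397 0.183]
 [0.459 0.397 0.076]
 [0.461 0.397 0.182]
 [0.464 0.397 0.097]
 [0.462 0.398 0.11 ]
 [0.463 0.398 0.059]
 [0.464 0.398 0.169]
 [0.454 0.398 0.167]
 [0.464 0.398 0.161]
 [0.463 0.399 0.121]
 [0.462 0.399 0.147]
 [0.464 0.399 0.139]
 [0.465 0.4   0.083]
 [0.466 0.4   0.052]
 [0.466 0.401 0.089]
 [0.464 0.401 0.073]
 [0.466 0.401 0.057]
 [0.466 0.402 0.092]
 [0.465 0.402 0.152]
 [0.46  0.403 0.18 ]
 [0.456 0.404 0.182]
 [0.456 0.407 0.182]]
```

```bash
python3 - <<'E'
from h import *
im,d,C=grab('scene','sc1'); crop('sc1',255,115,325,185,8); crop('sc1',130,210,240,290,7)
P=cloud(d,C)
sub=P[115:175,260:305].reshape(-1,3); hi=sub[(sub[:,2]>.03)&(np.hypot(sub[:,0]-.5,sub[:,1]-.35)<.15)]
print(len(hi)); print(hi[np.argsort(hi[:,2])].round(3)[::8])
E
```

```text
291
[[0.456 0.4   0.032]
 [0.466 0.4   0.045]
 [0.462 0.396 0.059]
 [0.467 0.402 0.073]
 [0.455 0.404 0.081]
 [0.465 0.403 0.094]
 [0.475 0.337 0.101]
 [0.472 0.341 0.103]
 [0.479 0.337 0.107]
 [0.448 0.338 0.109]
 [0.486 0.34  0.113]
 [0.449 0.337 0.115]
 [0.461 0.34  0.117]
 [0.481 0.34  0.12 ]
 [0.467 0.398 0.124]
 [0.469 0.337 0.126]
 [0.484 0.342 0.129]
 [0.476 0.339 0.131]
 [0.465 0.406 0.133]
 [0.473 0.337 0.135]
 [0.471 0.34  0.138]
 [0.463 0.408 0.141]
 [0.459 0.4   0.142]
 [0.463 0.336 0.145]
 [0.462 0.338 0.148]
 [0.472 0.343 0.15 ]
 [0.468 0.336 0.151]
 [0.465 0.353 0.152]
 [0.468 0.342 0.154]
 [0.455 0.347 0.156]
 [0.465 0.396 0.163]
 [0.462 0.401 0.169]
 [0.452 0.349 0.175]
 [0.466 0.368 0.181]
 [0.479 0.351 0.183]
 [0.47  0.349 0.185]
 [0.472 0.329 0.188]]
```

```bash
cat >> h.py <<'E'
def pose():
    s=robot.get_state(); Rt=R.from_quat(s['ee_rot']).as_matrix(); p=s['eef_pos']
    g=p+0.155*Rt[:,0]
    print('t',round(s['time_s'],2),'tcp',p.round(4),'grasp',g.round(4),'jawyaw',np.degrees(np.arctan2(Rt[1,2],Rt[0,2])).round(2),'tilt x',Rt[:,0].round(3),'q',s['qpos'].round(2),'w',round(s['width'],4),'F',s['wrist_force'].round(2))
    return p,g,Rt
E
python3 - <<'E'
from h import *
p,g,Rt=pose(); print(Rt.round(3))
E
```

```text
t 0.15 tcp [ 0.1381 -0.5324  0.4043] grasp [ 0.1381 -0.5322  0.2493] jawyaw -75.46 tilt x [-0.     0.001 -1.   ] q [-1.53  0.38  1.3   0.    1.46 -0.22] w 0.0852 F [-0.47  1.42 -0.13]
[[-0.     0.968  0.251]
 [ 0.001  0.251 -0.968]
 [-1.     0.    -0.001]]
```

View pics/sc1_c255_115.png

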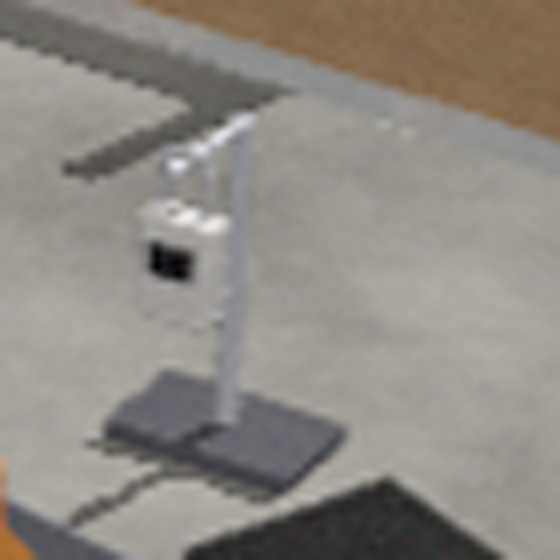

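View pics/sc1_c130_210.png

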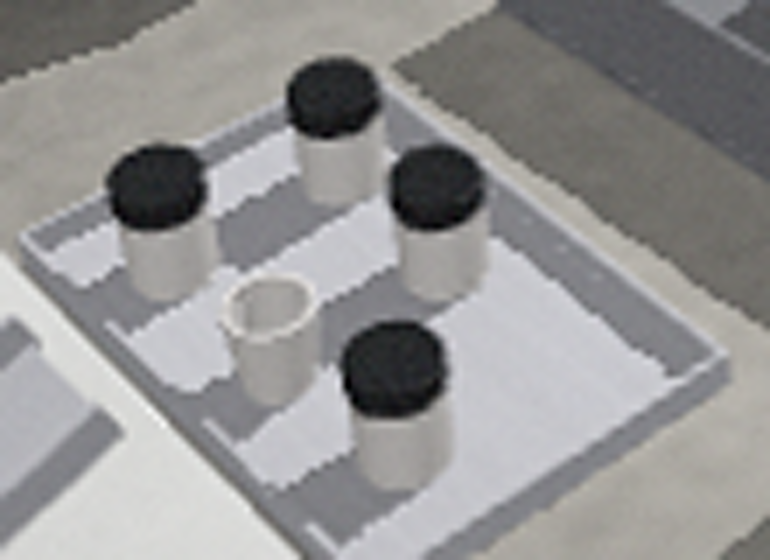

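>>> {"name": "move_arm", "arguments": {
  "series": [
    {"tx": 3, "ty": 2, "rz": -3},
    {"tx": 5, "ty": 5, "rz": -6},
    {"tx": 7, "ty": 8, "rz": -10},
    {"tx": 9, "ty": 11, "rz": -14},
    {"tx": 11, "ty": 14, "rz": -18},
    {"tx": 13, "ty": 17.5, "rz": -19.5},
    {"tx": 15, "ty": 21, "rz": -19.5},
    {"tx": 17, "ty": 24.5, "rz": -19.5}
  ],
  "hand": 1
}}

```text
validation failed for argument at $.se...
```

>>> {"name": "move_arm", "arguments": {
  "series": [
    {"tx": 2.5, "ty": 3},
    {"tx": 5, "ty": 6},
    {"tx": 7.5, "ty": 9},
    {"tx": 10, "ty": 12},
    {"tx": 12.5, "ty": 15},
    {"tx": 15, "ty": 18},
    {"tx": 17.5, "ty": 21},
    {"tx": 19.5, "ty": 24}
  ]
}}

```text
validation failed for argument at $.se...
```

>>> {"name": "move_arm", "arguments": {
  "series": [
    {"tx": 1, "ty": 2.5},
    {"tx": 2, "ty": 5},
    {"tx": 2.8, "ty": 7.5},
    {"tx": 3.5, "ty": 10},
    {"tx": 4, "ty": 12},
    {"tx": 4, "ty": 13.5},
    {"tx": 4, "ty": 14.2},
    {"tx": 4, "ty": 14.2}
  ]
}}

```text
validation failed for argument at $.se...
```

```bash
python3 - <<'E'
from h import *
pose(); im,d,C=grab('wrist','w1')
P=cloud(d,C)
m=(P[...,2]>.155)&(P[...,2]<.165)&(np.hypot(P[...,0]-.543,P[...,1]-.095)<.05)
Q=P[m]; print(len(Q),Q.mean(0),Q.min(0),Q.max(0))
E
```

```text
t 0.15 tcp [ 0.1381 -0.5324  0.4043] grasp [ 0.1381 -0.5322  0.2493] jawyaw -75.46 tilt x [-0.     0.001 -1.   ] q [-1.53  0.38  1.3   0.    1.46 -0.22] w 0.0852 F [-0.47  1.42 -0.13]<stdin>:5: RuntimeWarning: Mean of empty slice.
  ret = um.true_divide(
Traceback (most recent call last):
ValueError: zero-size array to reduction operation minimum which has no identity
```

>>> {"name": "move_arm", "arguments": {
  "series": [
    {"tx": 3, "ty": 2, "tz": 0, "rx": 0, "ry": 0, "rz": -3},
    {"tx": 5, "ty": 5, "tz": 0, "rx": 0, "ry": 0, "rz": -6},
    {"tx": 7, "ty": 8, "tz": 0, "rx": 0, "ry": 0, "rz": -10},
    {"tx": 9, "ty": 11, "tz": 0, "rx": 0, "ry": 0, "rz": -14},
    {"tx": 11, "ty": 14, "tz": 0, "rx": 0, "ry": 0, "rz": -18},
    {"tx": 13, "ty": 17.5, "tz": 0, "rx": 0, "ry": 0, "rz": -19.5},
    {"tx": 15, "ty": 21, "tz": 0, "rx": 0, "ry": 0, "rz": -19.5},
    {"tx": 17, "ty": 24.5, "tz": 0, "rx": 0, "ry": 0, "rz": -19.5}
  ],
  "hand": 1
}}

```text
time_s: 0.87
eef_pos: [0.3085, -0.2856, 0.4047]
ee_rot: [0.521, 0.478, -0.521, 0.478]
wrist_force: [1.4, -0.8, 0.9]
width: 0.0851
```

>>> {"name": "move_arm", "arguments": {
  "series": [
    {"tx": 2.5, "ty": 3, "tz": 0, "rx": 0, "ry": 0, "rz": 0},
    {"tx": 5, "ty": 6, "tz": 0, "rx": 0, "ry": 0, "rz": 0},
    {"tx": 7.5, "ty": 9, "tz": 0, "rx": 0, "ry": 0, "rz": 0},
    {"tx": 10, "ty": 12, "tz": 0, "rx": 0, "ry": 0, "rz": 0},
    {"tx": 12.5, "ty": 15, "tz": 0, "rx": 0, "ry": 0, "rz": 0},
    {"tx": 15, "ty": 18, "tz": 0, "rx": 0, "ry": 0, "rz": 0},
    {"tx": 17.5, "ty": 21, "tz": 0, "rx": 0, "ry": 0, "rz": 0},
    {"tx": 19.5, "ty": 24, "tz": 0, "rx": 0, "ry": 0, "rz": 0}
  ]
}}

```text
time_s: 1.53
eef_pos: [0.5043, -0.0455, 0.4046]
ee_rot: [0.521, 0.478, -0.521, 0.478]
wrist_force: [1.0, -1.2, 0.4]
width: 0.0853
```

>>> {"name": "move_arm", "arguments": {
  "series": [
    {"tx": 1, "ty": 2.5, "tz": 0, "rx": 0, "ry": 0, "rz": 0},
    {"tx": 2, "ty": 5, "tz": 0, "rx": 0, "ry": 0, "rz": 0},
    {"tx": 2.8, "ty": 7.5, "tz": 0, "rx": 0, "ry": 0, "rz": 0},
    {"tx": 3.5, "ty": 10, "tz": 0, "rx": 0, "ry": 0, "rz": 0},
    {"tx": 3.9, "ty": 12, "tz": 0, "rx": 0, "ry": 0, "rz": 0},
    {"tx": 3.9, "ty": 13.5, "tz": 0, "rx": 0, "ry": 0, "rz": 0},
    {"tx": 3.9, "ty": 14, "tz": 0, "rx": 0, "ry": 0, "rz": 0},
    {"tx": 3.9, "ty": 14, "tz": 0, "rx": 0, "ry": 0, "rz": 0}
  ]
}}

```text
time_s: 2.2
eef_pos: [0.542, 0.0934, 0.4046]
ee_rot: [-0.521, -0.478, 0.521, -0.478]
wrist_force: [0.2, 0.7, 0.1]
width: 0.0851
```

```bash
python3 - <<'E'
from h import *
pose(); im,d,C=grab('wrist','w1')
P=cloud(d,C)
m=(P[...,2]>.15)&(P[...,2]<.17)&(np.hypot(P[...,0]-.543,P[...,1]-.095)<.05)
Q=P[m]; print(len(Q)); print(Q.mean(0),Q.min(0),Q.max(0)) if len(Q) else 0
E
```

```text
t 2.2 tcp [0.542  0.0934 0.4046] grasp [0.5419 0.0934 0.2496] jawyaw -94.86 tilt x [-0.  0. -1.] q [-0.04  0.38  1.3  -0.    1.46  1.61] w 0.0851 F [0.15 0.66 0.13]
1648
[0.54653268 0.09709121 0.15971428] [0.52795385 0.0804257  0.15002496] [0.56165017 0.11394258 0.16223674]
```

View pics/w1.png

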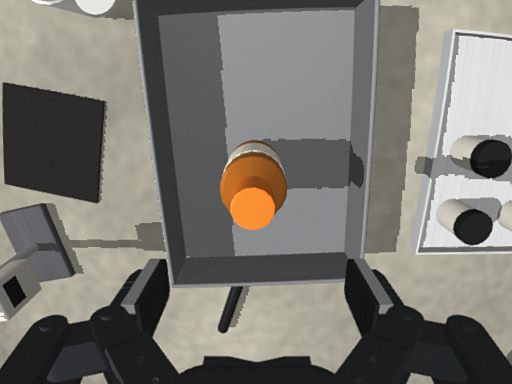

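>>> {"name": "move_arm", "arguments": {
  "series": [
    {"tx": 0.2, "ty": 0.2, "tz": -2, "rx": 0, "ry": 0, "rz": 0},
    {"tx": 0.2, "ty": 0.2, "tz": -4, "rx": 0, "ry": 0, "rz": 0},
    {"tx": 0.2, "ty": 0.2, "tz": -6, "rx": 0, "ry": 0, "rz": 0},
    {"tx": 0.2, "ty": 0.2, "tz": -8, "rx": 0, "ry": 0, "rz": 0},
    {"tx": 0.2, "ty": 0.2, "tz": -9.5, "rx": 0, "ry": 0, "rz": 0},
    {"tx": 0.2, "ty": 0.2, "tz": -10.5, "rx": 0, "ry": 0, "rz": 0},
    {"tx": 0.2, "ty": 0.2, "tz": -10.8, "rx": 0, "ry": 0, "rz": 0},
    {"tx": 0.2, "ty": 0.2, "tz": -10.8, "rx": 0, "ry": 0, "rz": 0}
  ]
}}

```text
time_s: 2.92
eef_pos: [0.5442, 0.094, 0.2965]
ee_rot: [-0.521, -0.478, 0.522, -0.478]
wrist_force: [-1.0, 0.6, 0.3]
width: 0.0854
```

>>> {"name": "move_arm", "arguments": {
  "series": [
    {"tx": 0, "ty": 0, "tz": 0, "rx": 0, "ry": 0, "rz": 0},
    {"tx": 0, "ty": 0, "tz": 0, "rx": 0, "ry": 0, "rz": 0},
    {"tx": 0, "ty": 0, "tz": 0, "rx": 0, "ry": 0, "rz": 0},
    {"tx": 0, "ty": 0, "tz": 0, "rx": 0, "ry": 0, "rz": 0},
    {"tx": 0, "ty": 0, "tz": 0, "rx": 0, "ry": 0, "rz": 0},
    {"tx": 0, "ty": 0, "tz": 0, "rx": 0, "ry": 0, "rz": 0},
    {"tx": 0, "ty": 0, "tz": 0, "rx": 0, "ry": 0, "rz": 0},
    {"tx": 0, "ty": 0, "tz": 0, "rx": 0, "ry": 0, "rz": 0}
  ],
  "hand": -1
}}

```text
time_s: 3.58
eef_pos: [0.5442, 0.0948, 0.2974]
ee_rot: [0.522, 0.478, -0.521, 0.478]
wrist_force: [-0.2, 1.2, 5.8]
width: 0.0328
```

>>> {"name": "move_arm", "arguments": {
  "series": [
    {"tx": 0, "ty": 0, "tz": 0.7, "rx": 0, "ry": 0, "rz": 0},
    {"tx": 0, "ty": 0, "tz": 2, "rx": 0, "ry": 0, "rz": 0},
    {"tx": 0, "ty": 0, "tz": 4, "rx": 0, "ry": 0, "rz": 0},
    {"tx": 0, "ty": 0, "tz": 6, "rx": 0, "ry": 0, "rz": 0},
    {"tx": 0, "ty": 0, "tz": 8, "rx": 0, "ry": 0, "rz": 0},
    {"tx": 0, "ty": 0, "tz": 9.5, "rx": 0, "ry": 0, "rz": 0},
    {"tx": 0, "ty": 0.5, "tz": 10.5, "rx": 0, "ry": 0, "rz": 0},
    {"tx": 0, "ty": 1.5, "tz": 11, "rx": 0, "ry": 0, "rz": 0}
  ]
}}

```text
time_s: 4.25
eef_pos: [0.5441, 0.1093, 0.4081]
ee_rot: [0.522, 0.477, -0.521, 0.478]
wrist_force: [-0.1, 0.2, -2.6]
width: 0.0324
```

>>> {"name": "move_arm", "arguments": {
  "series": [
    {"tx": 0.5, "ty": 2, "tz": 0, "rx": 0, "ry": 0, "rz": 0},
    {"tx": 1, "ty": 5, "tz": 0, "rx": 0, "ry": 0, "rz": 0},
    {"tx": 1.7, "ty": 8.5, "tz": 0, "rx": 0, "ry": 0, "rz": 0},
    {"tx": 2.4, "ty": 12, "tz": 0, "rx": 0, "ry": 0, "rz": 0},
    {"tx": 3.2, "ty": 15.5, "tz": 0, "rx": 0, "ry": 0, "rz": 0},
    {"tx": 4, "ty": 19, "tz": 0, "rx": 0, "ry": 0, "rz": 0},
    {"tx": 4.5, "ty": 21.5, "tz": 0, "rx": 0, "ry": 0, "rz": 0},
    {"tx": 4.6, "ty": 23.1, "tz": 0, "rx": 0, "ry": 0, "rz": 0}
  ]
}}

```text
time_s: 4.92
eef_pos: [0.5899, 0.344, 0.4051]
ee_rot: [-0.52, -0.479, 0.521, -0.478]
wrist_force: [0.0, -0.6, -2.5]
width: 0.0329
```

```bash
python3 - <<'E'
from h import *
pose(); grab('wrist','w2')
E
```

```text
t 4.92 tcp [0.5899 0.344  0.4051] grasp [0.5896 0.3439 0.2501] jawyaw -94.83 tilt x [-0.002 -0.    -1.   ] q [0.35 0.63 0.87 0.   1.65 2.01] w 0.0329 F [ 0.03 -0.58 -2.47]
```

View pics/w2.png

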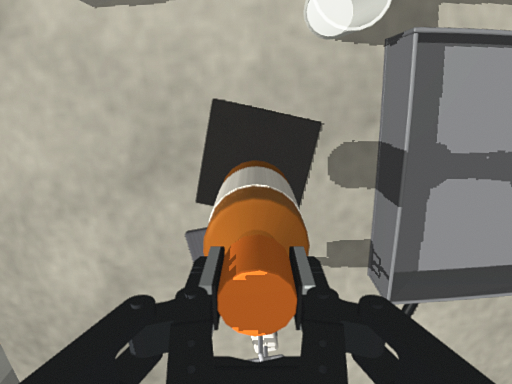

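>>> {"name": "move_arm", "arguments": {
  "series": [
    {"tx": 0, "ty": -0.2, "tz": -2, "rx": 0, "ry": 0, "rz": 0},
    {"tx": 0, "ty": -0.2, "tz": -4, "rx": 0, "ry": 0, "rz": 0},
    {"tx": 0, "ty": -0.2, "tz": -6, "rx": 0, "ry": 0, "rz": 0},
    {"tx": 0, "ty": -0.2, "tz": -8, "rx": 0, "ry": 0, "rz": 0},
    {"tx": 0, "ty": -0.2, "tz": -9.3, "rx": 0, "ry": 0, "rz": 0},
    {"tx": 0, "ty": -0.2, "tz": -10.2, "rx": 0, "ry": 0, "rz": 0},
    {"tx": 0, "ty": -0.2, "tz": -10.7, "rx": 0, "ry": 0, "rz": 0},
    {"tx": 0, "ty": -0.2, "tz": -10.9, "rx": 0, "ry": 0, "rz": 0}
  ]
}}

```text
time_s: 5.63
eef_pos: [0.59, 0.3387, 0.297]
ee_rot: [-0.521, -0.478, 0.522, -0.478]
wrist_force: [-0.0, 0.9, -2.2]
width: 0.0325
```

```bash
python3 - <<'E'
from h import *
pose(); im,d,C=grab('scene','s2'); crop('s2',250,130,370,230,6)
E
```

```text
t 5.63 tcp [0.59   0.3387 0.297 ] grasp [0.5898 0.3386 0.142 ] jawyaw -94.96 tilt x [-0.001 -0.    -1.   ] q [ 0.35  0.69  1.05 -0.    1.4   2.  ] w 0.0325 F [-0.04  0.86 -2.23]
```

View pics/s2_c250_130.png

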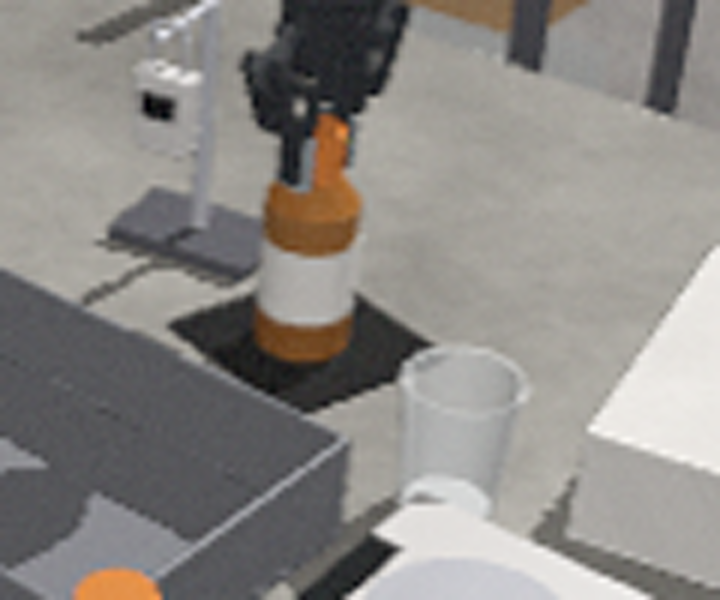

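>>> {"name": "move_arm", "arguments": {
  "series": [
    {"tx": 0, "ty": 0, "tz": -0.1, "rx": 0, "ry": 0, "rz": 0},
    {"tx": 0, "ty": 0, "tz": -0.1, "rx": 0, "ry": 0, "rz": 0},
    {"tx": 0, "ty": 0, "tz": -0.2, "rx": 0, "ry": 0, "rz": 0},
    {"tx": 0, "ty": 0, "tz": -0.2, "rx": 0, "ry": 0, "rz": 0},
    {"tx": 0, "ty": 0, "tz": -0.2, "rx": 0, "ry": 0, "rz": 0},
    {"tx": 0, "ty": 0, "tz": -0.2, "rx": 0, "ry": 0, "rz": 0},
    {"tx": 0, "ty": 0, "tz": -0.2, "rx": 0, "ry": 0, "rz": 0},
    {"tx": 0, "ty": 0, "tz": -0.2, "rx": 0, "ry": 0, "rz": 0}
  ]
}}

```text
time_s: 6.35
eef_pos: [0.5902, 0.3387, 0.2965]
ee_rot: [0.522, 0.478, -0.521, 0.478]
wrist_force: [0.5, 0.8, 4.9]
width: 0.0326
```

Touching (+7 N change). Release and rise.

>>> {"name": "move_arm", "arguments": {
  "series": [
    {"tx": 0, "ty": 0, "tz": 0.1, "rx": 0, "ry": 0, "rz": 0},
    {"tx": 0, "ty": 0, "tz": 0.1, "rx": 0, "ry": 0, "rz": 0},
    {"tx": 0, "ty": 0, "tz": 0.1, "rx": 0, "ry": 0, "rz": 0},
    {"tx": 0, "ty": 0, "tz": 0.1, "rx": 0, "ry": 0, "rz": 0},
    {"tx": 0, "ty": 0, "tz": 0.1, "rx": 0, "ry": 0, "rz": 0},
    {"tx": 0, "ty": 0, "tz": 0.1, "rx": 0, "ry": 0, "rz": 0},
    {"tx": 0, "ty": 0, "tz": 0.1, "rx": 0, "ry": 0, "rz": 0},
    {"tx": 0, "ty": 0, "tz": 0.1, "rx": 0, "ry": 0, "rz": 0}
  ],
  "hand": 1
}}

```text
time_s: 7.02
eef_pos: [0.5901, 0.3386, 0.2967]
ee_rot: [-0.521, -0.478, 0.521, -0.478]
wrist_force: [1.0, 0.7, 0.3]
width: 0.0853
```

>>> {"name": "move_arm", "arguments": {
  "series": [
    {"tx": 0, "ty": 0, "tz": 1, "rx": 0, "ry": 0, "rz": 0},
    {"tx": 0, "ty": 0, "tz": 2.5, "rx": 0, "ry": 0, "rz": 0},
    {"tx": 0, "ty": 0, "tz": 4.5, "rx": 0, "ry": 0, "rz": 0},
    {"tx": 0, "ty": 0, "tz": 6.5, "rx": 0, "ry": 0, "rz": 0},
    {"tx": 0, "ty": 0, "tz": 8.5, "rx": 0, "ry": 0, "rz": 0},
    {"tx": 0, "ty": 0, "tz": 10, "rx": 0, "ry": 0, "rz": 0},
    {"tx": 0, "ty": 0, "tz": 11, "rx": 0, "ry": 0, "rz": 0},
    {"tx": 0, "ty": 0, "tz": 11.2, "rx": 0, "ry": 0, "rz": 0}
  ]
}}

```text
time_s: 7.68
eef_pos: [0.5899, 0.3386, 0.4113]
ee_rot: [0.522, 0.477, -0.52, 0.478]
wrist_force: [-0.6, -0.1, 0.2]
width: 0.0856
```

```bash
python3 - <<'E'
from h import *
pose(); im,d,C=grab('scene','s3'); crop('s3',250,100,370,200,6)
P=cloud(d,C); m=(P[...,2]>.15)&(P[...,2]<.165)&(np.hypot(P[...,0]-.59,P[...,1]-.34)<.04); print(m.sum(),np.median(P[m],0))
E
```

```text
t 7.68 tcp [0.5899 0.3386 0.4113] grasp [0.5904 0.3388 0.2563] jawyaw -94.96 tilt x [ 0.004  0.001 -1.   ] q [ 0.35  0.62  0.87 -0.    1.65  2.  ] w 0.0856 F [-0.56 -0.14  0.23]
50 [0.59436425 0.33526151 0.15813383]
```

View pics/s3_c250_100.png

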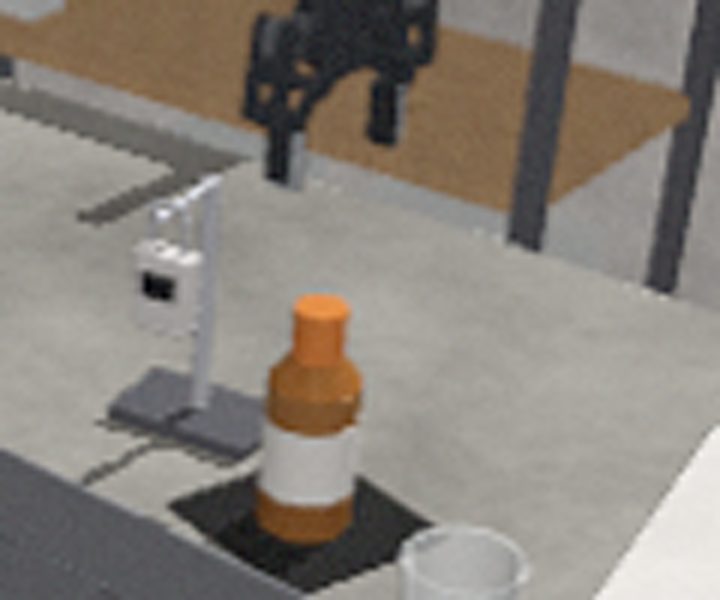

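>>> {"name": "move_arm", "arguments": {
  "series": [
    {"tx": -1, "ty": 0, "tz": 0, "rx": 0, "ry": 0, "rz": 6.5},
    {"tx": -2.5, "ty": 0.2, "tz": 0, "rx": 0, "ry": 0, "rz": 13},
    {"tx": -4, "ty": 0.4, "tz": 0, "rx": 0, "ry": 0, "rz": 19.5},
    {"tx": -6, "ty": 0.6, "tz": 0, "rx": 0, "ry": 0, "rz": 26},
    {"tx": -8, "ty": 0.8, "tz": 0, "rx": 0, "ry": 0, "rz": 32.5},
    {"tx": -10, "ty": 0.9, "tz": 0, "rx": 0, "ry": 0, "rz": 39},
    {"tx": -11.5, "ty": 0.9, "tz": 0, "rx": 0, "ry": 0, "rz": 45.5},
    {"tx": -12.3, "ty": 0.9, "tz": 0, "rx": 0, "ry": 0, "rz": 52}
  ],
  "hand": 0.5
}}

```text
time_s: 8.4
eef_pos: [0.4654, 0.3478, 0.4079]
ee_rot: [0.256, 0.659, -0.257, 0.658]
wrist_force: [1.3, 0.1, 0.9]
width: 0.0641
```

>>> {"name": "move_arm", "arguments": {
  "series": [
    {"tx": 0, "ty": 0, "tz": 0, "rx": 0, "ry": 0, "rz": 6.5},
    {"tx": 0, "ty": 0, "tz": 0, "rx": 0, "ry": 0, "rz": 13},
    {"tx": 0, "ty": 0, "tz": 0, "rx": 0, "ry": 0, "rz": 19.5},
    {"tx": 0, "ty": 0, "tz": 0, "rx": 0, "ry": 0, "rz": 26},
    {"tx": 0, "ty": 0, "tz": 0, "rx": 0, "ry": 0, "rz": 32.5},
    {"tx": 0, "ty": 0, "tz": 0, "rx": 0, "ry": 0, "rz": 39},
    {"tx": 0, "ty": 0, "tz": 0, "rx": 0, "ry": 0, "rz": 45},
    {"tx": 0, "ty": 0, "tz": 0, "rx": 0, "ry": 0, "rz": 49.6}
  ]
}}

```text
time_s: 9.07
eef_pos: [0.4671, 0.3476, 0.4076]
ee_rot: [-0.043, 0.707, 0.043, 0.705]
wrist_force: [-0.4, -0.0, 0.5]
width: 0.0641
```

```bash
python3 - <<'E'
from h import *
pose(); im,d,C=grab('wrist','w4'); 
P=cloud(d,C); m=(P[...,2]>.147)&(P[...,2]<.16)&(np.hypot(P[...,0]-.467,P[...,1]-.347)<.04)
Q=P[m]; print(m.sum(),np.median(Q,0),Q.min(0),Q.max(0))
m=(P[...,2]>.175)&(P[...,2]<.2)&(np.hypot(P[...,0]-.465,P[...,1]-.36)<.07)
Q=P[m]; print(m.sum(), Q[np.argsort(Q[:,1])][::max(1,len(Q)//25)].round(3))
E
```

```text
t 9.07 tcp [0.4671 0.3476 0.4076] grasp [0.4667 0.3475 0.2526] jawyaw 6.95 tilt x [-0.002 -0.001 -1.   ] q [0.44 0.44 1.2  0.   1.51 0.32] w 0.0641 F [-0.35 -0.03  0.47]
1063 [0.46943678 0.35317302 0.15280353] [0.44594937 0.33849528 0.14708366] [0.48707448 0.36321428 0.15981639]
1570 [[0.471 0.329 0.193]
 [0.471 0.333 0.191]
 [0.465 0.335 0.185]
 [0.467 0.339 0.184]
 [0.467 0.344 0.182]
 [0.46  0.349 0.187]
 [0.477 0.35  0.187]
 [0.459 0.351 0.187]
 [0.468 0.352 0.183]
 [0.48  0.353 0.176]
 [0.466 0.354 0.184]
 [0.466 0.359 0.184]
 [0.464 0.364 0.184]
 [0.464 0.368 0.184]
 [0.464 0.373 0.183]
 [0.465 0.377 0.183]
 [0.464 0.381 0.183]
 [0.461 0.385 0.183]
 [0.463 0.389 0.183]
 [0.462 0.393 0.184]
 [0.46  0.397 0.183]
 [0.458 0.401 0.183]
 [0.461 0.403 0.183]
 [0.462 0.405 0.182]
 [0.464 0.407 0.182]
 [0.463 0.41  0.183]]
```

View pics/w4.png

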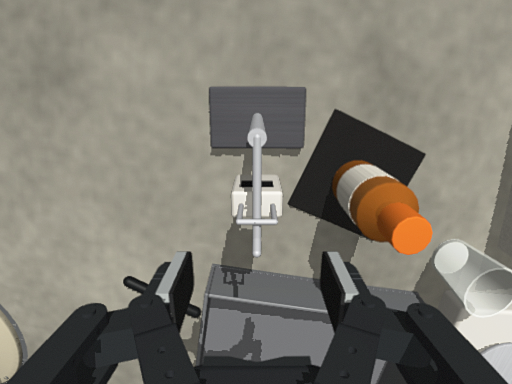

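>>> {"name": "move_arm", "arguments": {
  "series": [
    {"tx": 0, "ty": 0.2, "tz": -2, "rx": 0, "ry": 0, "rz": 0},
    {"tx": 0, "ty": 0.2, "tz": -4, "rx": 0, "ry": 0, "rz": 0},
    {"tx": 0, "ty": 0.2, "tz": -6, "rx": 0, "ry": 0, "rz": 0},
    {"tx": 0, "ty": 0.2, "tz": -8, "rx": 0, "ry": 0, "rz": 0},
    {"tx": 0, "ty": 0.2, "tz": -9.2, "rx": 0, "ry": 0, "rz": 0},
    {"tx": 0, "ty": 0.2, "tz": -10, "rx": 0, "ry": 0, "rz": 0},
    {"tx": 0, "ty": 0.2, "tz": -10.5, "rx": 0, "ry": 0, "rz": 0},
    {"tx": 0, "ty": 0.2, "tz": -10.7, "rx": 0, "ry": 0, "rz": 0}
  ]
}}

```text
time_s: 9.78
eef_pos: [0.4671, 0.3496, 0.3011]
ee_rot: [-0.041, 0.706, 0.041, 0.706]
wrist_force: [-0.9, -0.5, -0.3]
width: 0.0642
```

>>> {"name": "move_arm", "arguments": {
  "series": [
    {"tx": 0, "ty": 0, "tz": 0, "rx": 0, "ry": 0, "rz": 0},
    {"tx": 0, "ty": 0, "tz": 0, "rx": 0, "ry": 0, "rz": 0},
    {"tx": 0, "ty": 0, "tz": 0, "rx": 0, "ry": 0, "rz": 0},
    {"tx": 0, "ty": 0, "tz": 0, "rx": 0, "ry": 0, "rz": 0},
    {"tx": 0, "ty": 0, "tz": 0, "rx": 0, "ry": 0, "rz": 0},
    {"tx": 0, "ty": 0, "tz": 0, "rx": 0, "ry": 0, "rz": 0},
    {"tx": 0, "ty": 0, "tz": 0, "rx": 0, "ry": 0, "rz": 0},
    {"tx": 0, "ty": 0, "tz": 0, "rx": 0, "ry": 0, "rz": 0}
  ],
  "hand": -1
}}

```text
time_s: 10.45
eef_pos: [0.4672, 0.3497, 0.3022]
ee_rot: [-0.041, 0.706, 0.041, 0.706]
wrist_force: [1.5, 0.6, 4.3]
width: 0.039
```

```bash
python3 - <<'E'
from h import *
pose(); im,d,C=grab('scene','s5'); crop('s5',250,100,340,190,7); grab('wrist','w5')
E
```

```text
t 10.45 tcp [0.4672 0.3497 0.3022] grasp [0.4674 0.3498 0.1472] jawyaw 6.64 tilt x [ 0.001  0.001 -1.   ] q [0.44 0.53 1.36 0.   1.25 0.32] w 0.039 F [1.51 0.64 4.27]
```

View pics/s5_c250_100.png

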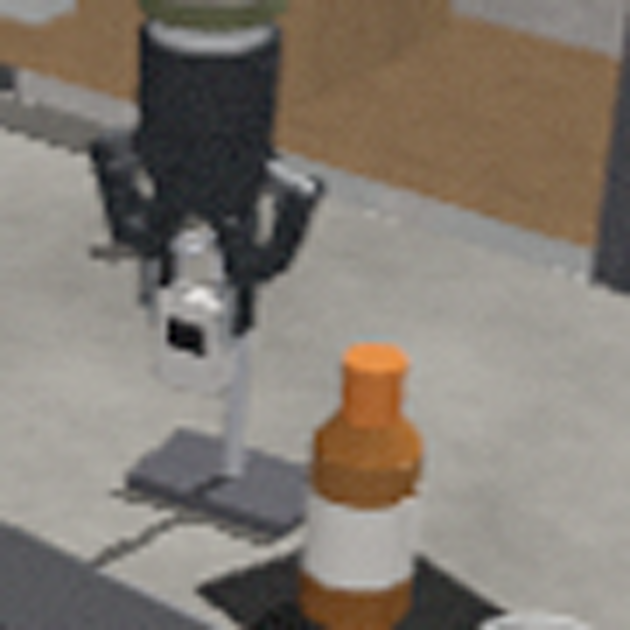

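View pics/w5.png

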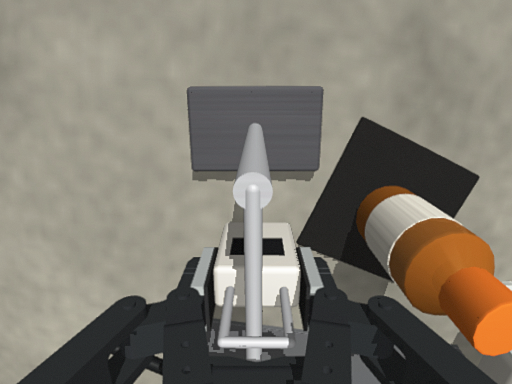

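>>> {"name": "move_arm", "arguments": {
  "series": [
    {"tx": 0, "ty": 0, "tz": 0.4, "rx": 0, "ry": 0, "rz": 0},
    {"tx": 0, "ty": 0, "tz": 0.8, "rx": 0, "ry": 0, "rz": 0},
    {"tx": 0, "ty": 0, "tz": 1.2, "rx": 0, "ry": 0, "rz": 0},
    {"tx": 0, "ty": 0, "tz": 1.5, "rx": 0, "ry": 0, "rz": 0},
    {"tx": 0, "ty": 0, "tz": 1.8, "rx": 0, "ry": 0, "rz": 0},
    {"tx": 0, "ty": 0, "tz": 1.8, "rx": 0, "ry": 0, "rz": 0},
    {"tx": 0, "ty": 0, "tz": 1.8, "rx": 0, "ry": 0, "rz": 0},
    {"tx": 0, "ty": 0, "tz": 1.8, "rx": 0, "ry": 0, "rz": 0}
  ]
}}

```text
time_s: 11.22
eef_pos: [0.467, 0.3496, 0.3196]
ee_rot: [-0.041, 0.706, 0.041, 0.706]
wrist_force: [-0.7, 0.9, -0.8]
width: 0.0384
```

```bash
python3 - <<'E'
from h import *
pose(); grab('wrist','w6'); crop('w6',180,150,340,384,3)
E
```

```text
t 11.22 tcp [0.467  0.3496 0.3196] grasp [0.467  0.3496 0.1646] jawyaw 6.64 tilt x [-0. -0. -1.] q [0.44 0.51 1.34 0.   1.29 0.32] w 0.0384 F [-0.67  0.86 -0.81]
```

View pics/w6.png

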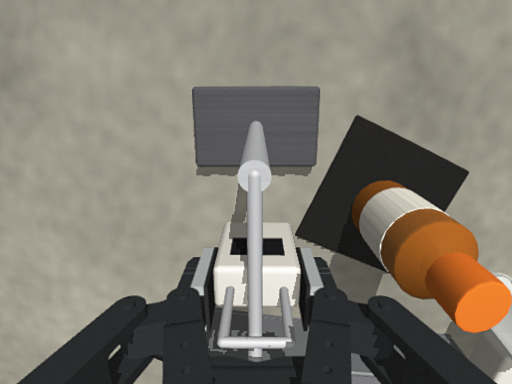

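>>> {"name": "move_arm", "arguments": {
  "series": [
    {"tx": 0.07, "ty": -0.6, "tz": 0, "rx": 0, "ry": 0, "rz": 0},
    {"tx": 0.14, "ty": -1.2, "tz": 0, "rx": 0, "ry": 0, "rz": 0},
    {"tx": 0.21, "ty": -1.8, "tz": 0, "rx": 0, "ry": 0, "rz": 0},
    {"tx": 0.28, "ty": -2.4, "tz": 0, "rx": 0, "ry": 0, "rz": 0},
    {"tx": 0.35, "ty": -3, "tz": 0, "rx": 0, "ry": 0, "rz": 0},
    {"tx": 0.42, "ty": -3.6, "tz": 0, "rx": 0, "ry": 0, "rz": 0},
    {"tx": 0.49, "ty": -4.3, "tz": 0, "rx": 0, "ry": 0, "rz": 0},
    {"tx": 0.57, "ty": -5, "tz": 0, "rx": 0, "ry": 0, "rz": 0}
  ]
}}

```text
time_s: 11.93
eef_pos: [0.4729, 0.2989, 0.3197]
ee_rot: [-0.041, 0.706, 0.041, 0.706]
wrist_force: [0.2, -0.2, -0.6]
width: 0.0392
```

```bash
python3 - <<'E'
from h import *
pose(); grab('wrist','w7')
E
```

```text
t 11.93 tcp [0.4729 0.2989 0.3197] grasp [0.4729 0.2989 0.1647] jawyaw 6.64 tilt x [-0. -0. -1.] q [ 0.35  0.47  1.41 -0.    1.26  0.24] w 0.0392 F [ 0.22 -0.18 -0.61]
```

View pics/w7.png

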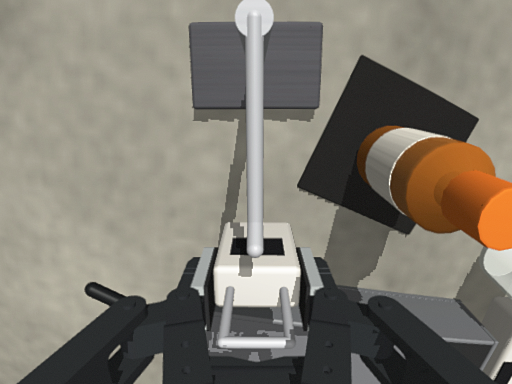

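>>> {"name": "move_arm", "arguments": {
  "series": [
    {"tx": 0.2, "ty": -2, "tz": 0, "rx": 0, "ry": 0, "rz": 0},
    {"tx": 0.4, "ty": -4.5, "tz": 0, "rx": 0, "ry": 0, "rz": 0},
    {"tx": 0.6, "ty": -7, "tz": 0, "rx": 0, "ry": 0, "rz": 0},
    {"tx": 0.8, "ty": -9.5, "tz": 0, "rx": 0, "ry": 0, "rz": 0},
    {"tx": 1, "ty": -12, "tz": 0, "rx": 0, "ry": 0, "rz": 0},
    {"tx": 1.2, "ty": -14.5, "tz": 0, "rx": 0, "ry": 0, "rz": 0},
    {"tx": 1.4, "ty": -16.3, "tz": 0, "rx": 0, "ry": 0, "rz": 0},
    {"tx": 1.5, "ty": -17.1, "tz": 0, "rx": 0, "ry": 0, "rz": 0}
  ]
}}

```text
time_s: 12.65
eef_pos: [0.488, 0.1267, 0.3198]
ee_rot: [-0.04, 0.706, 0.04, 0.706]
wrist_force: [1.2, 0.8, -0.9]
width: 0.0387
```

>>> {"name": "move_arm", "arguments": {
  "series": [
    {"tx": 0, "ty": 0, "tz": -1.5, "rx": 0, "ry": 0, "rz": 0},
    {"tx": 0, "ty": 0, "tz": -3, "rx": 0, "ry": 0, "rz": 0},
    {"tx": 0, "ty": 0, "tz": -5, "rx": 0, "ry": 0, "rz": 0},
    {"tx": 0, "ty": 0, "tz": -7, "rx": 0, "ry": 0, "rz": 0},
    {"tx": 0, "ty": 0, "tz": -8.5, "rx": 0, "ry": 0, "rz": 0},
    {"tx": 0, "ty": 0, "tz": -9.5, "rx": 0, "ry": 0, "rz": 0},
    {"tx": 0, "ty": 0, "tz": -10.2, "rx": 0, "ry": 0, "rz": 0},
    {"tx": 0, "ty": 0, "tz": -10.6, "rx": 0, "ry": 0, "rz": 0}
  ]
}}

```text
time_s: 13.32
eef_pos: [0.4878, 0.1289, 0.2131]
ee_rot: [-0.041, 0.706, 0.041, 0.706]
wrist_force: [-0.1, -0.1, 0.4]
width: 0.039
```

```bash
python3 - <<'E'
from h import *
pose(); grab('wrist','w8')
E
```

```text
t 13.32 tcp [0.4878 0.1289 0.2131] grasp [0.4877 0.1289 0.0581] jawyaw 6.66 tilt x [-0.001  0.    -1.   ] q [ 0.02  0.54  1.69  0.    0.92 -0.09] w 0.039 F [-0.13 -0.14  0.38]
```

View pics/w8.png

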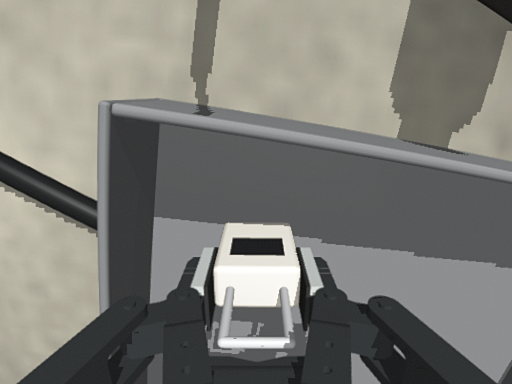

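>>> {"name": "move_arm", "arguments": {
  "series": [
    {"tx": 0, "ty": 0, "tz": -0.1, "rx": 0, "ry": 0, "rz": 0},
    {"tx": 0, "ty": 0, "tz": -0.2, "rx": 0, "ry": 0, "rz": 0},
    {"tx": 0, "ty": 0, "tz": -0.25, "rx": 0, "ry": 0, "rz": 0},
    {"tx": 0, "ty": 0, "tz": -0.3, "rx": 0, "ry": 0, "rz": 0},
    {"tx": 0, "ty": 0, "tz": -0.3, "rx": 0, "ry": 0, "rz": 0},
    {"tx": 0, "ty": 0, "tz": -0.3, "rx": 0, "ry": 0, "rz": 0},
    {"tx": 0, "ty": 0, "tz": -0.3, "rx": 0, "ry": 0, "rz": 0},
    {"tx": 0, "ty": 0, "tz": -0.3, "rx": 0, "ry": 0, "rz": 0}
  ]
}}

```text
time_s: 14.03
eef_pos: [0.4878, 0.1286, 0.2108]
ee_rot: [-0.041, 0.706, 0.041, 0.706]
wrist_force: [0.0, 0.3, -0.6]
width: 0.039
```

>>> {"name": "move_arm", "arguments": {
  "series": [
    {"tx": 0, "ty": 0, "tz": -0.05, "rx": 0, "ry": 0, "rz": 0},
    {"tx": 0, "ty": 0, "tz": -0.1, "rx": 0, "ry": 0, "rz": 0},
    {"tx": 0, "ty": 0, "tz": -0.15, "rx": 0, "ry": 0, "rz": 0},
    {"tx": 0, "ty": 0, "tz": -0.2, "rx": 0, "ry": 0, "rz": 0},
    {"tx": 0, "ty": 0, "tz": -0.2, "rx": 0, "ry": 0, "rz": 0},
    {"tx": 0, "ty": 0, "tz": -0.2, "rx": 0, "ry": 0, "rz": 0},
    {"tx": 0, "ty": 0, "tz": -0.2, "rx": 0, "ry": 0, "rz": 0},
    {"tx": 0, "ty": 0, "tz": -0.2, "rx": 0, "ry": 0, "rz": 0}
  ]
}}

```text
time_s: 14.7
eef_pos: [0.4877, 0.1287, 0.2098]
ee_rot: [-0.041, 0.706, 0.041, 0.706]
wrist_force: [-3.3, -0.4, 15.1]
width: 0.0389
```

>>> {"name": "move_arm", "arguments": {
  "series": [
    {"tx": 0, "ty": 0, "tz": 0.1, "rx": 0, "ry": 0, "rz": 0},
    {"tx": 0, "ty": 0, "tz": 0.1, "rx": 0, "ry": 0, "rz": 0},
    {"tx": 0, "ty": 0, "tz": 0.1, "rx": 0, "ry": 0, "rz": 0},
    {"tx": 0, "ty": 0, "tz": 0.1, "rx": 0, "ry": 0, "rz": 0},
    {"tx": 0, "ty": 0, "tz": 0.1, "rx": 0, "ry": 0, "rz": 0},
    {"tx": 0, "ty": 0, "tz": 0.1, "rx": 0, "ry": 0, "rz": 0},
    {"tx": 0, "ty": 0, "tz": 0.1, "rx": 0, "ry": 0, "rz": 0},
    {"tx": 0, "ty": 0, "tz": 0.1, "rx": 0, "ry": 0, "rz": 0}
  ],
  "hand": 0.5
}}

```text
time_s: 15.37
eef_pos: [0.4878, 0.1287, 0.2097]
ee_rot: [-0.041, 0.706, 0.041, 0.706]
wrist_force: [-0.1, 0.4, -0.4]
width: 0.0637
```

>>> {"name": "move_arm", "arguments": {
  "series": [
    {"tx": 0, "ty": 0, "tz": 1, "rx": 0, "ry": 0, "rz": 0},
    {"tx": 0, "ty": 0, "tz": 2.5, "rx": 0, "ry": 0, "rz": 0},
    {"tx": 0, "ty": 0, "tz": 4.5, "rx": 0, "ry": 0, "rz": 0},
    {"tx": 0, "ty": 0, "tz": 7, "rx": 0, "ry": 0, "rz": 0},
    {"tx": 0, "ty": 0, "tz": 9.5, "rx": 0, "ry": 0, "rz": 0},
    {"tx": 0, "ty": 0, "tz": 12, "rx": 0, "ry": 0, "rz": 0},
    {"tx": 0, "ty": 0, "tz": 13.5, "rx": 0, "ry": 0, "rz": 0},
    {"tx": 0, "ty": 0, "tz": 14, "rx": 0, "ry": 0, "rz": 0}
  ]
}}

```text
time_s: 16.03
eef_pos: [0.4878, 0.1287, 0.3521]
ee_rot: [-0.041, 0.704, 0.041, 0.707]
wrist_force: [-0.1, 0.0, 0.3]
width: 0.0639
```

```bash
python3 - <<'E'
from h import *
pose(); grab('scene','s9')
im,d,C=grab('top','t9')
P=cloud(d,C)
E
```

```text
t 16.03 tcp [0.4878 0.1287 0.3521] grasp [0.4885 0.1287 0.1971] jawyaw 6.65 tilt x [ 0.004  0.    -1.   ] q [ 0.02  0.35  1.51  0.    1.28 -0.09] w 0.0639 F [-0.12  0.01  0.29]
```

View pics/s9.png

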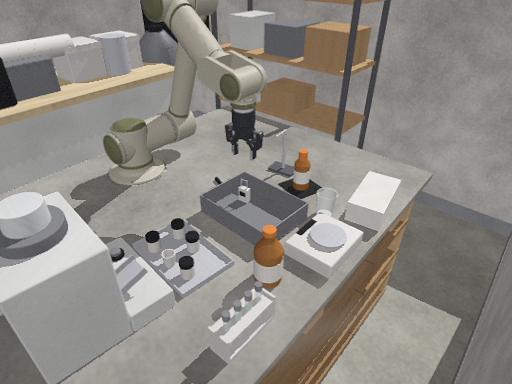

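View pics/t9.png

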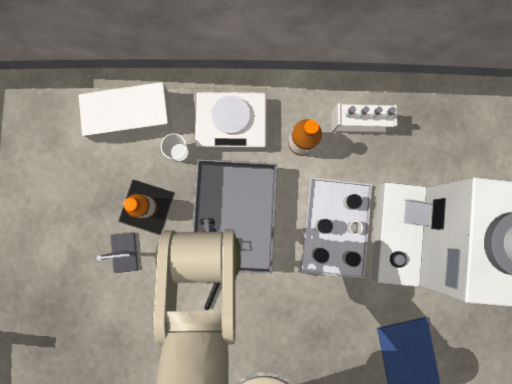

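>>> {"name": "move_arm", "arguments": {
  "series": [
    {"tx": 0.3, "ty": -2, "tz": 0, "rx": 0, "ry": 0, "rz": -6.5},
    {"tx": 0.6, "ty": -4, "tz": 0, "rx": 0, "ry": 0, "rz": -13},
    {"tx": 0.9, "ty": -6, "tz": 0, "rx": 0, "ry": 0, "rz": -19.5},
    {"tx": 1.2, "ty": -8, "tz": 0, "rx": 0, "ry": 0, "rz": -26},
    {"tx": 1.5, "ty": -10, "tz": 0, "rx": 0, "ry": 0, "rz": -32.5},
    {"tx": 1.8, "ty": -12, "tz": 0, "rx": 0, "ry": 0, "rz": -39},
    {"tx": 2.1, "ty": -14, "tz": 0, "rx": 0, "ry": 0, "rz": -45.5},
    {"tx": 2.6, "ty": -16, "tz": 0, "rx": 0, "ry": 0, "rz": -52}
  ]
}}

```text
time_s: 16.8
eef_pos: [0.5136, -0.0324, 0.348]
ee_rot: [0.274, 0.653, -0.275, 0.651]
wrist_force: [-0.1, 0.5, 0.0]
width: 0.0641
```

>>> {"name": "move_arm", "arguments": {
  "series": [
    {"tx": 0.3, "ty": -2, "tz": 0, "rx": 0, "ry": 0, "rz": -6.5},
    {"tx": 0.6, "ty": -4, "tz": 0, "rx": 0, "ry": 0, "rz": -13},
    {"tx": 0.9, "ty": -6, "tz": 0, "rx": 0, "ry": 0, "rz": -19.5},
    {"tx": 1.2, "ty": -8, "tz": 0, "rx": 0, "ry": 0, "rz": -26},
    {"tx": 1.5, "ty": -10, "tz": 0, "rx": 0, "ry": 0, "rz": -32.5},
    {"tx": 1.8, "ty": -12, "tz": 0, "rx": 0, "ry": 0, "rz": -39},
    {"tx": 2.2, "ty": -13, "tz": 0, "rx": 0, "ry": 0, "rz": -45},
    {"tx": 2.6, "ty": -13.5, "tz": 0, "rx": 0, "ry": 0, "rz": -49.6}
  ]
}}

```text
time_s: 17.47
eef_pos: [0.5398, -0.168, 0.3477]
ee_rot: [-0.522, -0.477, 0.523, -0.475]
wrist_force: [-0.1, 1.0, -0.1]
width: 0.0641
```

```bash
cat >> h.py <<'E'
def jars(P,zlo=.052,zhi=.068,reg=(.38,.70,-.33,-.08),im=None):
    x0,x1,y0,y1=reg
    m=(P[...,2]>zlo)&(P[...,2]<zhi)&(P[...,0]>x0)&(P[...,0]<x1)&(P[...,1]>y0)&(P[...,1]<y1)
    if im is not None: m&=(im.max(2)<80)
    n,l,s,c=cv2.connectedComponentsWithStats(m.astype(np.uint8))
    for i in range(1,n):
        if s[i,4]>60:
            Q=P[l==i]; (cx,cy),r=cv2.minEnclosingCircle(Q[:,:2].astype(np.float32)); print('jar px',c[i].round(0),'n',s[i,4],'circ',round(cx,4),round(cy,4),'r',round(r,4),'z',np.median(Q[:,2]).round(4))
E
python3 - <<'E'
from h import *
pose(); im,d,C=grab('wrist','w10'); jars(cloud(d,C),im=im)
im,d,C=grab('top','t10'); jars(cloud(d,C),im=im)
E
```

```text
t 17.47 tcp [ 0.5398 -0.168   0.3477] grasp [ 0.5394 -0.1678  0.1927] jawyaw -95.36 tilt x [-0.003  0.001 -1.   ] q [-0.51  0.45  1.35 -0.    1.34  1.15] w 0.0641 F [-0.14  0.97 -0.14]
jar px [346. 100.] n 2143 circ 0.61 -0.2458 r 0.0209 z 0.0593
jar px [253. 190.] n 1717 circ 0.5411 -0.1639 r 0.0209 z 0.0592
jar px [250. 271.] n 1391 circ 0.4598 -0.1533 r 0.0216 z 0.0592
jar px [352. 261.] n 250 circ 0.4576 -0.2497 r 0.0174 z 0.059
jar px [353. 258.] n 160 circ 0.4508 -0.2431 r 0.02 z 0.0601
```

View pics/w10.png

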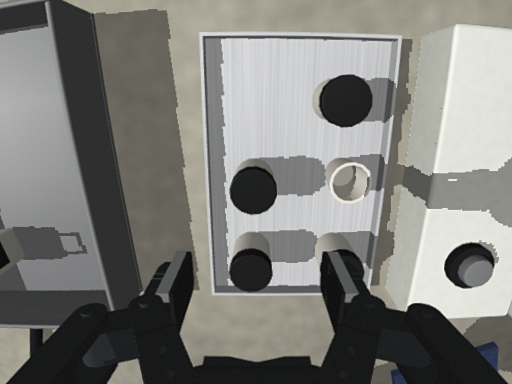

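>>> {"name": "move_arm", "arguments": {
  "series": [
    {"tx": 0.1, "ty": 0.3, "tz": -2.5, "rx": 0, "ry": 0, "rz": 0},
    {"tx": 0.1, "ty": 0.3, "tz": -5, "rx": 0, "ry": 0, "rz": 0},
    {"tx": 0.1, "ty": 0.3, "tz": -7.5, "rx": 0, "ry": 0, "rz": 0},
    {"tx": 0.1, "ty": 0.3, "tz": -10, "rx": 0, "ry": 0, "rz": 0},
    {"tx": 0.1, "ty": 0.3, "tz": -12, "rx": 0, "ry": 0, "rz": 0},
    {"tx": 0.1, "ty": 0.3, "tz": -13.5, "rx": 0, "ry": 0, "rz": 0},
    {"tx": 0.1, "ty": 0.3, "tz": -14.3, "rx": 0, "ry": 0, "rz": 0},
    {"tx": 0.1, "ty": 0.3, "tz": -14.6, "rx": 0, "ry": 0, "rz": 0}
  ]
}}

```text
time_s: 18.23
eef_pos: [0.5404, -0.1628, 0.202]
ee_rot: [-0.52, -0.48, 0.521, -0.477]
wrist_force: [-0.0, 0.8, 0.1]
width: 0.0639
```

>>> {"name": "move_arm", "arguments": {
  "series": [
    {"tx": 0, "ty": 0, "tz": 0, "rx": 0, "ry": 0, "rz": 0},
    {"tx": 0, "ty": 0, "tz": 0, "rx": 0, "ry": 0, "rz": 0},
    {"tx": 0, "ty": 0, "tz": 0, "rx": 0, "ry": 0, "rz": 0},
    {"tx": 0, "ty": 0, "tz": 0, "rx": 0, "ry": 0, "rz": 0},
    {"tx": 0, "ty": 0, "tz": 0, "rx": 0, "ry": 0, "rz": 0},
    {"tx": 0, "ty": 0, "tz": 0, "rx": 0, "ry": 0, "rz": 0},
    {"tx": 0, "ty": 0, "tz": 0, "rx": 0, "ry": 0, "rz": 0},
    {"tx": 0, "ty": 0, "tz": 0, "rx": 0, "ry": 0, "rz": 0}
  ],
  "hand": -1
}}

```text
time_s: 18.9
eef_pos: [0.541, -0.1634, 0.2046]
ee_rot: [0.521, 0.477, -0.521, 0.479]
wrist_force: [-0.3, 0.5, 6.3]
width: 0.0403
```

>>> {"name": "move_arm", "arguments": {
  "series": [
    {"tx": 0, "ty": 0, "tz": 0.5, "rx": 0, "ry": 0, "rz": 0},
    {"tx": 0, "ty": 0, "tz": 1.5, "rx": 0, "ry": 0, "rz": 0},
    {"tx": 0, "ty": 0, "tz": 3.5, "rx": 0, "ry": 0, "rz": 0},
    {"tx": 0, "ty": 0, "tz": 6, "rx": 0, "ry": 0, "rz": 0},
    {"tx": 0, "ty": 0, "tz": 8.5, "rx": 0, "ry": 0, "rz": 0},
    {"tx": 0, "ty": 0, "tz": 11, "rx": 0, "ry": 0, "rz": 0},
    {"tx": 0, "ty": 0, "tz": 13, "rx": 0, "ry": 0, "rz": 0},
    {"tx": 0, "ty": 0, "tz": 14, "rx": 0, "ry": 0, "rz": 0}
  ]
}}

```text
time_s: 19.57
eef_pos: [0.5407, -0.1633, 0.3471]
ee_rot: [0.522, 0.476, -0.521, 0.479]
wrist_force: [-0.6, -0.1, -0.8]
width: 0.0406
```

```bash
python3 - <<'E'
from h import *
pose(); grab('wrist','w11')
E
```

```text
t 19.57 tcp [ 0.5407 -0.1633  0.3471] grasp [ 0.5413 -0.1636  0.1921] jawyaw -94.95 tilt x [ 0.004 -0.002 -1.   ] q [-0.5   0.45  1.35 -0.    1.33  1.15] w 0.0406 F [-0.59 -0.08 -0.76]
```

View pics/w11.png

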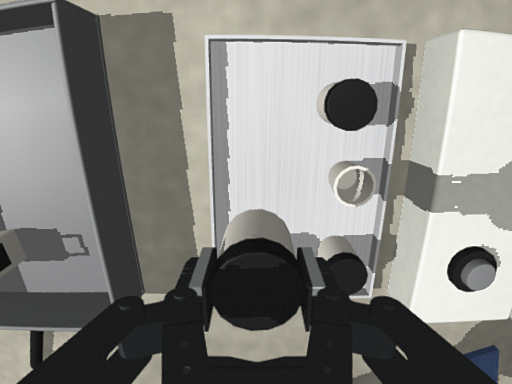

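>>> {"name": "move_arm", "arguments": {
  "series": [
    {"tx": 0.8, "ty": 2, "tz": 0, "rx": 0, "ry": 0, "rz": 0},
    {"tx": 2.2, "ty": 5, "tz": 0, "rx": 0, "ry": 0, "rz": 0},
    {"tx": 3.8, "ty": 8.5, "tz": 0, "rx": 0, "ry": 0, "rz": 0},
    {"tx": 5.4, "ty": 12, "tz": 0, "rx": 0, "ry": 0, "rz": 0},
    {"tx": 7, "ty": 15.5, "tz": 0, "rx": 0, "ry": 0, "rz": 0},
    {"tx": 8.6, "ty": 19, "tz": 0, "rx": 0, "ry": 0, "rz": 0},
    {"tx": 10.2, "ty": 22.5, "tz": 0, "rx": 0, "ry": 0, "rz": 0},
    {"tx": 11.5, "ty": 26, "tz": 0, "rx": 0, "ry": 0, "rz": 0}
  ]
}}

```text
time_s: 20.28
eef_pos: [0.6564, 0.0985, 0.3424]
ee_rot: [-0.521, -0.478, 0.522, -0.477]
wrist_force: [0.1, 0.3, 0.0]
width: 0.0404
```

>>> {"name": "move_arm", "arguments": {
  "series": [
    {"tx": 1, "ty": 2, "tz": 0, "rx": 0, "ry": 0, "rz": 0},
    {"tx": 1.2, "ty": 2.8, "tz": -2, "rx": 0, "ry": 0, "rz": 0},
    {"tx": 1.2, "ty": 2.8, "tz": -4.5, "rx": 0, "ry": 0, "rz": 0},
    {"tx": 1.2, "ty": 2.8, "tz": -7, "rx": 0, "ry": 0, "rz": 0},
    {"tx": 1.2, "ty": 2.8, "tz": -9.5, "rx": 0, "ry": 0, "rz": 0},
    {"tx": 1.2, "ty": 2.8, "tz": -11.5, "rx": 0, "ry": 0, "rz": 0},
    {"tx": 1.2, "ty": 2.8, "tz": -13, "rx": 0, "ry": 0, "rz": 0},
    {"tx": 1.2, "ty": 2.8, "tz": -13.6, "rx": 0, "ry": 0, "rz": 0}
  ]
}}

```text
time_s: 20.95
eef_pos: [0.6671, 0.1246, 0.2066]
ee_rot: [-0.52, -0.479, 0.522, -0.477]
wrist_force: [-17.7, -0.9, 39.3]
width: 0.0406
```

```bash
python3 - <<'E'
from h import *
pose(); grab('wrist','w12')
E
```

```text
t 20.95 tcp [0.6671 0.1246 0.2066] grasp [0.6664 0.1246 0.0516] jawyaw -94.95 tilt x [-0.005 -0.    -1.   ] q [ 0.01  0.78  1.16 -0.    1.21  1.67] w 0.0406 F [-17.67  -0.94  39.29]
```

View pics/w12.png

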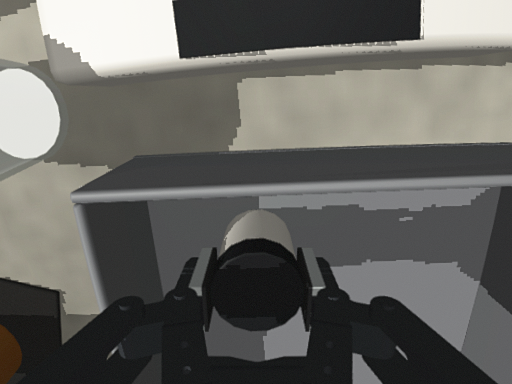

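>>> {"name": "move_arm", "arguments": {
  "series": [
    {"tx": 0, "ty": 0, "tz": 0.2, "rx": 0, "ry": 0, "rz": 0},
    {"tx": 0, "ty": 0, "tz": 0.2, "rx": 0, "ry": 0, "rz": 0},
    {"tx": 0, "ty": 0, "tz": 0.2, "rx": 0, "ry": 0, "rz": 0},
    {"tx": 0, "ty": 0, "tz": 0.2, "rx": 0, "ry": 0, "rz": 0},
    {"tx": 0, "ty": 0, "tz": 0.2, "rx": 0, "ry": 0, "rz": 0},
    {"tx": 0, "ty": 0, "tz": 0.2, "rx": 0, "ry": 0, "rz": 0},
    {"tx": 0, "ty": 0, "tz": 0.2, "rx": 0, "ry": 0, "rz": 0},
    {"tx": 0, "ty": 0, "tz": 0.2, "rx": 0, "ry": 0, "rz": 0}
  ]
}}

```text
time_s: 21.67
eef_pos: [0.6678, 0.1246, 0.2097]
ee_rot: [-0.521, -0.478, 0.521, -0.478]
wrist_force: [-0.2, -0.4, -0.7]
width: 0.0407
```

>>> {"name": "move_arm", "arguments": {
  "series": [
    {"tx": 0, "ty": 0, "tz": -0.05, "rx": 0, "ry": 0, "rz": 0},
    {"tx": 0, "ty": 0, "tz": -0.1, "rx": 0, "ry": 0, "rz": 0},
    {"tx": 0, "ty": 0, "tz": -0.1, "rx": 0, "ry": 0, "rz": 0},
    {"tx": 0, "ty": 0, "tz": -0.1, "rx": 0, "ry": 0, "rz": 0},
    {"tx": 0, "ty": 0, "tz": -0.1, "rx": 0, "ry": 0, "rz": 0},
    {"tx": 0, "ty": 0, "tz": -0.1, "rx": 0, "ry": 0, "rz": 0},
    {"tx": 0, "ty": 0, "tz": -0.1, "rx": 0, "ry": 0, "rz": 0},
    {"tx": 0, "ty": 0, "tz": -0.1, "rx": 0, "ry": 0, "rz": 0}
  ]
}}

```text
time_s: 22.33
eef_pos: [0.6678, 0.1246, 0.2087]
ee_rot: [-0.521, -0.478, 0.521, -0.478]
wrist_force: [-0.1, 0.7, -0.3]
width: 0.0406
```

>>> {"name": "move_arm", "arguments": {
  "series": [
    {"tx": 0, "ty": 0, "tz": 0, "rx": 0, "ry": 0, "rz": 0},
    {"tx": 0, "ty": 0, "tz": 0, "rx": 0, "ry": 0, "rz": 0},
    {"tx": 0, "ty": 0, "tz": 0, "rx": 0, "ry": 0, "rz": 0},
    {"tx": 0, "ty": 0, "tz": 0, "rx": 0, "ry": 0, "rz": 0},
    {"tx": 0, "ty": 0, "tz": 0, "rx": 0, "ry": 0, "rz": 0},
    {"tx": 0, "ty": 0, "tz": 0, "rx": 0, "ry": 0, "rz": 0},
    {"tx": 0, "ty": 0, "tz": 0, "rx": 0, "ry": 0, "rz": 0},
    {"tx": 0, "ty": 0, "tz": 0, "rx": 0, "ry": 0, "rz": 0}
  ],
  "hand": 0.5
}}

```text
time_s: 23.0
eef_pos: [0.6678, 0.1246, 0.2087]
ee_rot: [0.521, 0.478, -0.521, 0.478]
wrist_force: [0.3, -0.0, -0.1]
width: 0.0642
```

>>> {"name": "move_arm", "arguments": {
  "series": [
    {"tx": 0, "ty": 0, "tz": 1, "rx": 0, "ry": 0, "rz": 0},
    {"tx": 0, "ty": 0, "tz": 2.5, "rx": 0, "ry": 0, "rz": 0},
    {"tx": 0, "ty": 0, "tz": 4.5, "rx": 0, "ry": 0, "rz": 0},
    {"tx": 0, "ty": 0, "tz": 7, "rx": 0, "ry": 0, "rz": 0},
    {"tx": 0, "ty": 0, "tz": 9.5, "rx": 0, "ry": 0, "rz": 0},
    {"tx": 0, "ty": 0, "tz": 12, "rx": 0, "ry": 0, "rz": 0},
    {"tx": 0, "ty": 0, "tz": 13.5, "rx": 0, "ry": 0, "rz": 0},
    {"tx": 0, "ty": 0, "tz": 14, "rx": 0, "ry": 0, "rz": 0}
  ]
}}

```text
time_s: 23.67
eef_pos: [0.6676, 0.1247, 0.3528]
ee_rot: [0.523, 0.477, -0.52, 0.479]
wrist_force: [-0.3, 0.0, 1.2]
width: 0.064
```

```bash
python3 - <<'E'
from h import *
pose(); im,d,C=grab('wrist','w13'); P=cloud(d,C); jars(P,reg=(.42,.72,-.03,.2),im=im)
im,d,C=grab('top','t13'); jars(cloud(d,C),im=im)
E
```

```text
t 23.67 tcp [0.6676 0.1247 0.3528] grasp [0.6685 0.1247 0.1978] jawyaw -94.95 tilt x [ 0.006  0.    -1.   ] q [0.01 0.65 0.98 0.   1.51 1.67] w 0.064 F [-0.32  0.    1.15]
jar px [324. 134.] n 479 circ 0.7156 0.0662 r 0.0947 z 0.0599
jar px [193. 247.] n 871 circ 0.5993 0.1909 r 0.1165 z 0.0603
jar px [257. 193.] n 1720 circ 0.6678 0.1256 r 0.021 z 0.0612
jar px [421. 192.] n 266 circ 0.656 -0.0218 r 0.0135 z 0.0606
jar px [354. 201.] n 176 circ 0.6095 -0.2471 r 0.0207 z 0.0597
jar px [321. 255.] n 159 circ 0.4607 -0.1545 r 0.0201 z 0.0594
jar px [353. 259.] n 168 circ 0.4512 -0.2432 r 0.0203 z 0.0598
```

View pics/w13.png

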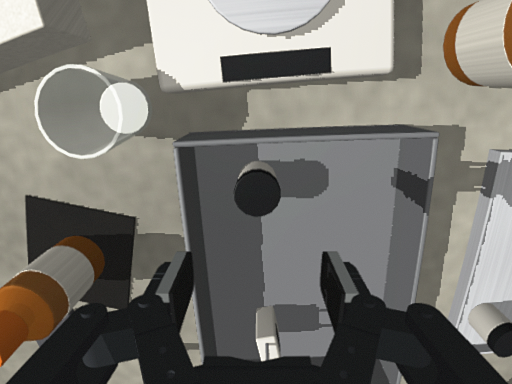

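>>> {"name": "move_arm", "arguments": {
  "series": [
    {"tx": -0.5, "ty": -3, "tz": 0, "rx": 0, "ry": 0, "rz": 0},
    {"tx": -1, "ty": -7, "tz": 0, "rx": 0, "ry": 0, "rz": 0},
    {"tx": -1.7, "ty": -11, "tz": 0, "rx": 0, "ry": 0, "rz": 0},
    {"tx": -2.4, "ty": -15, "tz": 0, "rx": 0, "ry": 0, "rz": 0},
    {"tx": -3.1, "ty": -19, "tz": 0, "rx": 0, "ry": 0, "rz": 0},
    {"tx": -3.8, "ty": -23, "tz": 0, "rx": 0, "ry": 0, "rz": 0},
    {"tx": -4.5, "ty": -27, "tz": 0, "rx": 0, "ry": 0, "rz": 0},
    {"tx": -5.2, "ty": -31, "tz": 0, "rx": 0, "ry": 0, "rz": 0}
  ]
}}

```text
time_s: 24.43
eef_pos: [0.615, -0.1872, 0.3472]
ee_rot: [-0.521, -0.479, 0.521, -0.477]
wrist_force: [0.7, 0.5, -0.1]
width: 0.0642
```

>>> {"name": "move_arm", "arguments": {
  "series": [
    {"tx": -0.4, "ty": -3, "tz": 0, "rx": 0, "ry": 0, "rz": 0},
    {"tx": -0.6, "ty": -5, "tz": -0.5, "rx": 0, "ry": 0, "rz": 0},
    {"tx": -0.6, "ty": -6.2, "tz": -2, "rx": 0, "ry": 0, "rz": 0},
    {"tx": -0.6, "ty": -6.2, "tz": -4, "rx": 0, "ry": 0, "rz": 0},
    {"tx": -0.6, "ty": -6.2, "tz": -5, "rx": 0, "ry": 0, "rz": 0},
    {"tx": -0.6, "ty": -6.2, "tz": -6, "rx": 0, "ry": 0, "rz": 0},
    {"tx": -0.6, "ty": -6.2, "tz": -6, "rx": 0, "ry": 0, "rz": 0},
    {"tx": -0.6, "ty": -6.2, "tz": -6, "rx": 0, "ry": 0, "rz": 0}
  ]
}}

```text
time_s: 25.1
eef_pos: [0.61, -0.2469, 0.2885]
ee_rot: [-0.521, -0.478, 0.521, -0.478]
wrist_force: [0.4, 0.1, 1.0]
width: 0.0641
```

```bash
python3 - <<'E'
from h import *
pose(); im,d,C=grab('wrist','w14'); P=cloud(d,C); jars(P,im=im)
E
```

```text
t 25.1 tcp [ 0.61   -0.2469  0.2885] grasp [ 0.6099 -0.2468  0.1335] jawyaw -94.92 tilt x [-0.001  0.    -1.   ] q [-0.56  0.66  1.14  0.    1.34  1.09] w 0.0641 F [0.36 0.07 0.97]
jar px [257. 217.] n 2715 circ 0.6104 -0.246 r 0.021 z 0.0592
jar px [373. 216.] n 104 circ 0.603 -0.3279 r 0.0121 z 0.0547
```

View pics/w14.png

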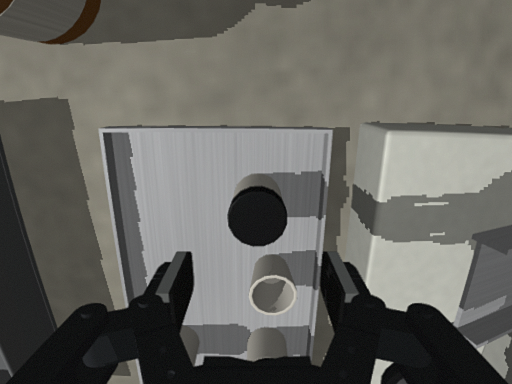

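>>> {"name": "move_arm", "arguments": {
  "series": [
    {"tx": 0, "ty": 0, "tz": -2, "rx": 0, "ry": 0, "rz": 0},
    {"tx": 0, "ty": 0, "tz": -4, "rx": 0, "ry": 0, "rz": 0},
    {"tx": 0, "ty": 0, "tz": -6, "rx": 0, "ry": 0, "rz": 0},
    {"tx": 0, "ty": 0, "tz": -7.3, "rx": 0, "ry": 0, "rz": 0},
    {"tx": 0, "ty": 0, "tz": -8, "rx": 0, "ry": 0, "rz": 0},
    {"tx": 0, "ty": 0, "tz": -8.3, "rx": 0, "ry": 0, "rz": 0},
    {"tx": 0, "ty": 0, "tz": -8.3, "rx": 0, "ry": 0, "rz": 0},
    {"tx": 0, "ty": 0, "tz": -8.3, "rx": 0, "ry": 0, "rz": 0}
  ]
}}

```text
time_s: 25.82
eef_pos: [0.6101, -0.2474, 0.2069]
ee_rot: [0.521, 0.477, -0.521, 0.479]
wrist_force: [-0.9, 0.3, 0.2]
width: 0.0643
```

>>> {"name": "move_arm", "arguments": {
  "series": [
    {"tx": 0, "ty": 0, "tz": 0, "rx": 0, "ry": 0, "rz": 0},
    {"tx": 0, "ty": 0, "tz": 0, "rx": 0, "ry": 0, "rz": 0},
    {"tx": 0, "ty": 0, "tz": 0, "rx": 0, "ry": 0, "rz": 0},
    {"tx": 0, "ty": 0, "tz": 0, "rx": 0, "ry": 0, "rz": 0},
    {"tx": 0, "ty": 0, "tz": 0, "rx": 0, "ry": 0, "rz": 0},
    {"tx": 0, "ty": 0, "tz": 0, "rx": 0, "ry": 0, "rz": 0},
    {"tx": 0, "ty": 0, "tz": 0, "rx": 0, "ry": 0, "rz": 0},
    {"tx": 0, "ty": 0, "tz": 0, "rx": 0, "ry": 0, "rz": 0}
  ],
  "hand": -1
}}

```text
time_s: 26.48
eef_pos: [0.61, -0.2475, 0.207]
ee_rot: [0.521, 0.477, -0.521, 0.479]
wrist_force: [0.3, -0.9, 5.7]
width: 0.0406
```

>>> {"name": "move_arm", "arguments": {
  "series": [
    {"tx": 0, "ty": 0, "tz": 0.5, "rx": 0, "ry": 0, "rz": 0},
    {"tx": 0, "ty": 0, "tz": 1.5, "rx": 0, "ry": 0, "rz": 0},
    {"tx": 0, "ty": 0, "tz": 3.5, "rx": 0, "ry": 0, "rz": 0},
    {"tx": 0, "ty": 0, "tz": 6, "rx": 0, "ry": 0, "rz": 0},
    {"tx": 0, "ty": 0, "tz": 8.5, "rx": 0, "ry": 0, "rz": 0},
    {"tx": 0, "ty": 0, "tz": 11, "rx": 0, "ry": 0, "rz": 0},
    {"tx": 0, "ty": 0, "tz": 13, "rx": 0, "ry": 0, "rz": 0},
    {"tx": 0, "ty": 0, "tz": 14, "rx": 0, "ry": 0, "rz": 0}
  ]
}}

```text
time_s: 27.15
eef_pos: [0.6097, -0.2472, 0.3494]
ee_rot: [0.522, 0.476, -0.521, 0.479]
wrist_force: [1.1, 0.5, -0.1]
width: 0.0408
```

```bash
python3 - <<'E'
from h import *
pose(); grab('wrist','w15')
E
```

```text
t 27.15 tcp [ 0.6097 -0.2472  0.3494] grasp [ 0.6102 -0.2476  0.1944] jawyaw -94.96 tilt x [ 0.004 -0.002 -1.   ] q [-0.56  0.61  1.06 -0.    1.47  1.09] w 0.0408 F [ 1.06  0.48 -0.14]
```

View pics/w15.png

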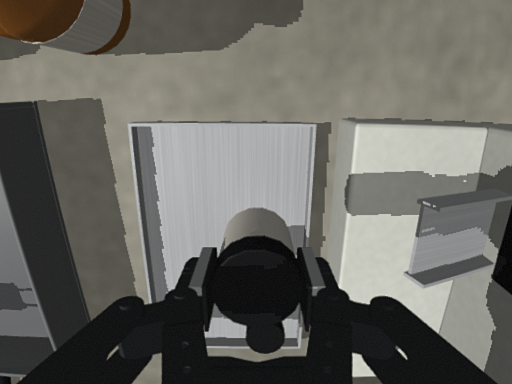

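>>> {"name": "move_arm", "arguments": {
  "series": [
    {"tx": 0.4, "ty": 2, "tz": 0, "rx": 0, "ry": 0, "rz": 0},
    {"tx": 1, "ty": 5.5, "tz": 0, "rx": 0, "ry": 0, "rz": 0},
    {"tx": 1.7, "ty": 9.5, "tz": 0, "rx": 0, "ry": 0, "rz": 0},
    {"tx": 2.5, "ty": 13.5, "tz": 0, "rx": 0, "ry": 0, "rz": 0},
    {"tx": 3.3, "ty": 17.5, "tz": 0, "rx": 0, "ry": 0, "rz": 0},
    {"tx": 4.1, "ty": 21.5, "tz": 0, "rx": 0, "ry": 0, "rz": 0},
    {"tx": 4.9, "ty": 25.5, "tz": 0, "rx": 0, "ry": 0, "rz": 0},
    {"tx": 5.4, "ty": 28.2, "tz": 0, "rx": 0, "ry": 0, "rz": 0}
  ]
}}

```text
time_s: 27.87
eef_pos: [0.6638, 0.0382, 0.3445]
ee_rot: [-0.52, -0.479, 0.521, -0.478]
wrist_force: [-0.0, -0.2, -0.8]
width: 0.0399
```

>>> {"name": "move_arm", "arguments": {
  "series": [
    {"tx": 0, "ty": 0, "tz": 0, "rx": 0, "ry": 0, "rz": 0},
    {"tx": 0, "ty": 0, "tz": -2.5, "rx": 0, "ry": 0, "rz": 0},
    {"tx": 0, "ty": 0, "tz": -5.5, "rx": 0, "ry": 0, "rz": 0},
    {"tx": 0, "ty": 0, "tz": -8.5, "rx": 0, "ry": 0, "rz": 0},
    {"tx": 0, "ty": 0, "tz": -11, "rx": 0, "ry": 0, "rz": 0},
    {"tx": 0, "ty": 0, "tz": -12.5, "rx": 0, "ry": 0, "rz": 0},
    {"tx": 0, "ty": 0, "tz": -13.2, "rx": 0, "ry": 0, "rz": 0},
    {"tx": 0, "ty": 0, "tz": -13.4, "rx": 0, "ry": 0, "rz": 0}
  ]
}}

```text
time_s: 28.53
eef_pos: [0.6635, 0.0343, 0.2098]
ee_rot: [-0.52, -0.479, 0.522, -0.477]
wrist_force: [-0.4, 0.5, 0.3]
width: 0.0405
```

>>> {"name": "move_arm", "arguments": {
  "series": [
    {"tx": 0, "ty": 0, "tz": -0.05, "rx": 0, "ry": 0, "rz": 0},
    {"tx": 0, "ty": 0, "tz": -0.1, "rx": 0, "ry": 0, "rz": 0},
    {"tx": 0, "ty": 0, "tz": -0.15, "rx": 0, "ry": 0, "rz": 0},
    {"tx": 0, "ty": 0, "tz": -0.2, "rx": 0, "ry": 0, "rz": 0},
    {"tx": 0, "ty": 0, "tz": -0.2, "rx": 0, "ry": 0, "rz": 0},
    {"tx": 0, "ty": 0, "tz": -0.2, "rx": 0, "ry": 0, "rz": 0},
    {"tx": 0, "ty": 0, "tz": -0.2, "rx": 0, "ry": 0, "rz": 0},
    {"tx": 0, "ty": 0, "tz": -0.2, "rx": 0, "ry": 0, "rz": 0}
  ]
}}

```text
time_s: 29.2
eef_pos: [0.6638, 0.0346, 0.2098]
ee_rot: [0.521, 0.478, -0.521, 0.478]
wrist_force: [0.4, 0.1, -1.6]
width: 0.0407
```

>>> {"name": "move_arm", "arguments": {
  "series": [
    {"tx": 0, "ty": 0, "tz": -0.05, "rx": 0, "ry": 0, "rz": 0},
    {"tx": 0, "ty": 0, "tz": -0.1, "rx": 0, "ry": 0, "rz": 0},
    {"tx": 0, "ty": 0, "tz": -0.1, "rx": 0, "ry": 0, "rz": 0},
    {"tx": 0, "ty": 0, "tz": -0.1, "rx": 0, "ry": 0, "rz": 0},
    {"tx": 0, "ty": 0, "tz": -0.1, "rx": 0, "ry": 0, "rz": 0},
    {"tx": 0, "ty": 0, "tz": -0.1, "rx": 0, "ry": 0, "rz": 0},
    {"tx": 0, "ty": 0, "tz": -0.1, "rx": 0, "ry": 0, "rz": 0},
    {"tx": 0, "ty": 0, "tz": -0.1, "rx": 0, "ry": 0, "rz": 0}
  ]
}}

```text
time_s: 29.87
eef_pos: [0.6638, 0.0347, 0.2091]
ee_rot: [0.521, 0.478, -0.521, 0.478]
wrist_force: [-2.2, 0.8, 5.5]
width: 0.0402
```

>>> {"name": "move_arm", "arguments": {
  "series": [
    {"tx": 0, "ty": 0, "tz": 0, "rx": 0, "ry": 0, "rz": 0},
    {"tx": 0, "ty": 0, "tz": 0, "rx": 0, "ry": 0, "rz": 0},
    {"tx": 0, "ty": 0, "tz": 0, "rx": 0, "ry": 0, "rz": 0},
    {"tx": 0, "ty": 0, "tz": 0, "rx": 0, "ry": 0, "rz": 0},
    {"tx": 0, "ty": 0, "tz": 0, "rx": 0, "ry": 0, "rz": 0},
    {"tx": 0, "ty": 0, "tz": 0, "rx": 0, "ry": 0, "rz": 0},
    {"tx": 0, "ty": 0, "tz": 0, "rx": 0, "ry": 0, "rz": 0},
    {"tx": 0, "ty": 0, "tz": 0, "rx": 0, "ry": 0, "rz": 0}
  ],
  "hand": 0.5
}}

```text
time_s: 30.53
eef_pos: [0.6638, 0.0346, 0.2087]
ee_rot: [0.521, 0.478, -0.521, 0.478]
wrist_force: [-0.6, -0.9, -0.6]
width: 0.0643
```

>>> {"name": "move_arm", "arguments": {
  "series": [
    {"tx": 0, "ty": 0, "tz": 1, "rx": 0, "ry": 0, "rz": 0},
    {"tx": 0, "ty": 0, "tz": 2.5, "rx": 0, "ry": 0, "rz": 0},
    {"tx": 0, "ty": 0, "tz": 4.5, "rx": 0, "ry": 0, "rz": 0},
    {"tx": 0, "ty": 0, "tz": 7, "rx": 0, "ry": 0, "rz": 0},
    {"tx": 0, "ty": 0, "tz": 9.5, "rx": 0, "ry": 0, "rz": 0},
    {"tx": 0, "ty": 0, "tz": 12, "rx": 0, "ry": 0, "rz": 0},
    {"tx": 0, "ty": 0, "tz": 13.5, "rx": 0, "ry": 0, "rz": 0},
    {"tx": 0, "ty": 0, "tz": 14, "rx": 0, "ry": 0, "rz": 0}
  ]
}}

```text
time_s: 31.2
eef_pos: [0.6637, 0.0347, 0.3527]
ee_rot: [0.522, 0.476, -0.52, 0.479]
wrist_force: [-0.0, 0.4, 0.6]
width: 0.0642
```

```bash
python3 - <<'E'
from h import *
pose(); im,d,C=grab('wrist','w16'); P=cloud(d,C); jars(P,reg=(.42,.70,-.015,.18),im=im)
im,d,C=grab('top','t16'); jars(cloud(d,C),im=im)
E
```

```text
t 31.2 tcp [0.6637 0.0347 0.3527] grasp [0.6646 0.0346 0.1977] jawyaw -94.95 tilt x [ 0.006 -0.001 -1.   ] q [-0.13  0.62  1.03  0.    1.49  1.53] w 0.0642 F [-0.03  0.43  0.57]
jar px [257. 193.] n 1719 circ 0.6639 0.0355 r 0.0211 z 0.0611
jar px [157. 197.] n 1683 circ 0.6675 0.1248 r 0.0214 z 0.0612
jar px [321. 255.] n 159 circ 0.4592 -0.154 r 0.0203 z 0.0597
jar px [353. 259.] n 164 circ 0.45 -0.2429 r 0.0201 z 0.0598
```

View pics/w16.png

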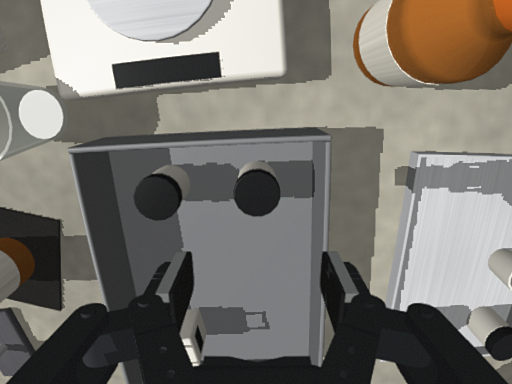

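>>> {"name": "move_arm", "arguments": {
  "series": [
    {"tx": -1.5, "ty": -1.4, "tz": 0, "rx": 0, "ry": 0, "rz": 0},
    {"tx": -4.2, "ty": -3.9, "tz": 0, "rx": 0, "ry": 0, "rz": 0},
    {"tx": -7, "ty": -6.5, "tz": 0, "rx": 0, "ry": 0, "rz": 0},
    {"tx": -10, "ty": -9.2, "tz": 0, "rx": 0, "ry": 0, "rz": 0},
    {"tx": -13, "ty": -12, "tz": 0, "rx": 0, "ry": 0, "rz": 0},
    {"tx": -16, "ty": -14.8, "tz": 0, "rx": 0, "ry": 0, "rz": 0},
    {"tx": -18.7, "ty": -17.3, "tz": 0, "rx": 0, "ry": 0, "rz": 0},
    {"tx": -20.4, "ty": -18.9, "tz": 0, "rx": 0, "ry": 0, "rz": 0}
  ]
}}

```text
time_s: 31.97
eef_pos: [0.4573, -0.1557, 0.3475]
ee_rot: [-0.521, -0.479, 0.522, -0.477]
wrist_force: [0.5, 0.1, 0.1]
width: 0.064
```

>>> {"name": "move_arm", "arguments": {
  "series": [
    {"tx": 0, "ty": 0, "tz": -1, "rx": 0, "ry": 0, "rz": 0},
    {"tx": 0, "ty": 0, "tz": -3, "rx": 0, "ry": 0, "rz": 0},
    {"tx": 0, "ty": 0, "tz": -5, "rx": 0, "ry": 0, "rz": 0},
    {"tx": 0, "ty": 0, "tz": -6, "rx": 0, "ry": 0, "rz": 0},
    {"tx": 0, "ty": 0, "tz": -6, "rx": 0, "ry": 0, "rz": 0},
    {"tx": 0, "ty": 0, "tz": -6, "rx": 0, "ry": 0, "rz": 0},
    {"tx": 0, "ty": 0, "tz": -6, "rx": 0, "ry": 0, "rz": 0},
    {"tx": 0, "ty": 0, "tz": -6, "rx": 0, "ry": 0, "rz": 0}
  ]
}}

```text
time_s: 32.63
eef_pos: [0.4599, -0.1544, 0.2893]
ee_rot: [0.521, 0.478, -0.521, 0.478]
wrist_force: [-0.3, -0.5, 0.4]
width: 0.0641
```

```bash
python3 - <<'E'
from h import *
pose(); im,d,C=grab('wrist','w17'); P=cloud(d,C); jars(P,im=im)
E
```

```text
t 32.63 tcp [ 0.4599 -0.1544  0.2893] grasp [ 0.46   -0.1544  0.1343] jawyaw -94.95 tilt x [ 0.001 -0.001 -1.   ] q [-0.57  0.39  1.65 -0.    1.09  1.09] w 0.0641 F [-0.26 -0.51  0.37]
jar px [256. 217.] n 2687 circ 0.4602 -0.1537 r 0.0211 z 0.0592
jar px [381. 219.] n 2631 circ 0.4509 -0.2416 r 0.0213 z 0.0592
```

View pics/w17.png

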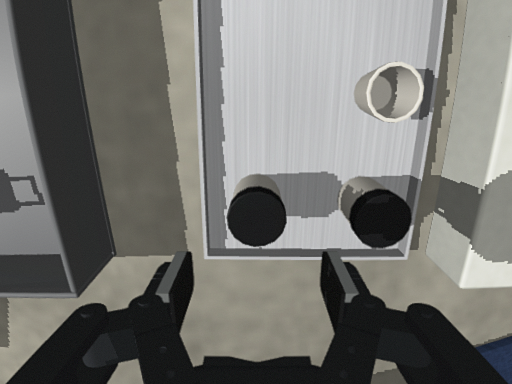

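>>> {"name": "move_arm", "arguments": {
  "series": [
    {"tx": 0, "ty": 0, "tz": -2, "rx": 0, "ry": 0, "rz": 0},
    {"tx": 0, "ty": 0, "tz": -4, "rx": 0, "ry": 0, "rz": 0},
    {"tx": 0, "ty": 0, "tz": -6, "rx": 0, "ry": 0, "rz": 0},
    {"tx": 0, "ty": 0, "tz": -7.3, "rx": 0, "ry": 0, "rz": 0},
    {"tx": 0, "ty": 0, "tz": -8, "rx": 0, "ry": 0, "rz": 0},
    {"tx": 0, "ty": 0, "tz": -8.3, "rx": 0, "ry": 0, "rz": 0},
    {"tx": 0, "ty": 0, "tz": -8.3, "rx": 0, "ry": 0, "rz": 0},
    {"tx": 0, "ty": 0, "tz": -8.3, "rx": 0, "ry": 0, "rz": 0}
  ]
}}

```text
time_s: 33.35
eef_pos: [0.46, -0.1545, 0.2064]
ee_rot: [0.521, 0.477, -0.521, 0.478]
wrist_force: [-0.5, -0.2, 0.8]
width: 0.0636
```

>>> {"name": "move_arm", "arguments": {
  "series": [
    {"tx": 0, "ty": 0, "tz": 0, "rx": 0, "ry": 0, "rz": 0},
    {"tx": 0, "ty": 0, "tz": 0, "rx": 0, "ry": 0, "rz": 0},
    {"tx": 0, "ty": 0, "tz": 0, "rx": 0, "ry": 0, "rz": 0},
    {"tx": 0, "ty": 0, "tz": 0, "rx": 0, "ry": 0, "rz": 0},
    {"tx": 0, "ty": 0, "tz": 0, "rx": 0, "ry": 0, "rz": 0},
    {"tx": 0, "ty": 0, "tz": 0, "rx": 0, "ry": 0, "rz": 0},
    {"tx": 0, "ty": 0, "tz": 0, "rx": 0, "ry": 0, "rz": 0},
    {"tx": 0, "ty": 0, "tz": 0, "rx": 0, "ry": 0, "rz": 0}
  ],
  "hand": -1
}}

```text
time_s: 34.02
eef_pos: [0.4599, -0.1544, 0.2068]
ee_rot: [0.521, 0.477, -0.521, 0.479]
wrist_force: [-0.7, 1.2, 6.7]
width: 0.0406
```

>>> {"name": "move_arm", "arguments": {
  "series": [
    {"tx": 0, "ty": 0, "tz": 0.5, "rx": 0, "ry": 0, "rz": 0},
    {"tx": 0, "ty": 0, "tz": 1.5, "rx": 0, "ry": 0, "rz": 0},
    {"tx": 0, "ty": 0, "tz": 3.5, "rx": 0, "ry": 0, "rz": 0},
    {"tx": 0, "ty": 0, "tz": 6, "rx": 0, "ry": 0, "rz": 0},
    {"tx": 0, "ty": 0, "tz": 8.5, "rx": 0, "ry": 0, "rz": 0},
    {"tx": 0, "ty": 0, "tz": 11, "rx": 0, "ry": 0, "rz": 0},
    {"tx": 0, "ty": 0, "tz": 13, "rx": 0, "ry": 0, "rz": 0},
    {"tx": 0, "ty": 0, "tz": 14, "rx": 0, "ry": 0, "rz": 0}
  ]
}}

```text
time_s: 34.68
eef_pos: [0.4597, -0.1542, 0.3488]
ee_rot: [0.522, 0.476, -0.521, 0.479]
wrist_force: [-0.4, -0.3, -0.9]
width: 0.0405
```

```bash
python3 - <<'E'
from h import *
pose(); grab('wrist','w18')
E
```

```text
t 34.68 tcp [ 0.4597 -0.1542  0.3488] grasp [ 0.4603 -0.1546  0.1938] jawyaw -94.95 tilt x [ 0.004 -0.002 -1.   ] q [-0.57  0.32  1.57  0.    1.25  1.09] w 0.0405 F [-0.37 -0.34 -0.86]
```

View pics/w18.png

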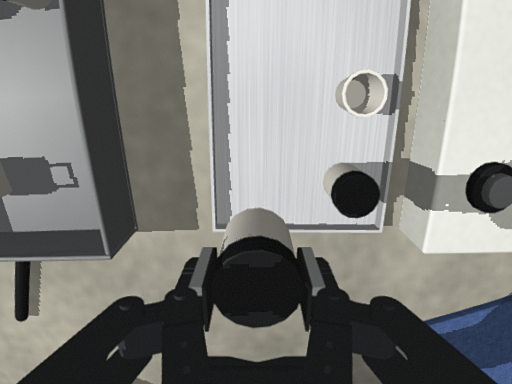

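>>> {"name": "move_arm", "arguments": {
  "series": [
    {"tx": 1, "ty": 2, "tz": 0, "rx": 0, "ry": 0, "rz": 0},
    {"tx": 2.6, "ty": 5, "tz": 0, "rx": 0, "ry": 0, "rz": 0},
    {"tx": 4.3, "ty": 8.5, "tz": 0, "rx": 0, "ry": 0, "rz": 0},
    {"tx": 6.1, "ty": 12, "tz": 0, "rx": 0, "ry": 0, "rz": 0},
    {"tx": 7.9, "ty": 15.5, "tz": 0, "rx": 0, "ry": 0, "rz": 0},
    {"tx": 9.7, "ty": 19, "tz": 0, "rx": 0, "ry": 0, "rz": 0},
    {"tx": 11.5, "ty": 22.5, "tz": 0, "rx": 0, "ry": 0, "rz": 0},
    {"tx": 13.1, "ty": 25.8, "tz": 0, "rx": 0, "ry": 0, "rz": 0}
  ]
}}

```text
time_s: 35.4
eef_pos: [0.5913, 0.1058, 0.3453]
ee_rot: [-0.521, -0.478, 0.521, -0.478]
wrist_force: [1.0, -1.0, -0.7]
width: 0.0405
```

>>> {"name": "move_arm", "arguments": {
  "series": [
    {"tx": 1, "ty": 1.9, "tz": 0, "rx": 0, "ry": 0, "rz": 0},
    {"tx": 1.2, "ty": 2.4, "tz": -2, "rx": 0, "ry": 0, "rz": 0},
    {"tx": 1.2, "ty": 2.4, "tz": -5, "rx": 0, "ry": 0, "rz": 0},
    {"tx": 1.2, "ty": 2.4, "tz": -8, "rx": 0, "ry": 0, "rz": 0},
    {"tx": 1.2, "ty": 2.4, "tz": -11, "rx": 0, "ry": 0, "rz": 0},
    {"tx": 1.2, "ty": 2.4, "tz": -12.5, "rx": 0, "ry": 0, "rz": 0},
    {"tx": 1.2, "ty": 2.4, "tz": -13.2, "rx": 0, "ry": 0, "rz": 0},
    {"tx": 1.2, "ty": 2.4, "tz": -13.5, "rx": 0, "ry": 0, "rz": 0}
  ]
}}

```text
time_s: 36.07
eef_pos: [0.6026, 0.1276, 0.2095]
ee_rot: [-0.521, -0.478, 0.522, -0.477]
wrist_force: [-0.1, -0.6, -0.2]
width: 0.0403
```

>>> {"name": "move_arm", "arguments": {
  "series": [
    {"tx": 0, "ty": 0, "tz": -0.05, "rx": 0, "ry": 0, "rz": 0},
    {"tx": 0, "ty": 0, "tz": -0.1, "rx": 0, "ry": 0, "rz": 0},
    {"tx": 0, "ty": 0, "tz": -0.15, "rx": 0, "ry": 0, "rz": 0},
    {"tx": 0, "ty": 0, "tz": -0.15, "rx": 0, "ry": 0, "rz": 0},
    {"tx": 0, "ty": 0, "tz": -0.15, "rx": 0, "ry": 0, "rz": 0},
    {"tx": 0, "ty": 0, "tz": -0.15, "rx": 0, "ry": 0, "rz": 0},
    {"tx": 0, "ty": 0, "tz": -0.15, "rx": 0, "ry": 0, "rz": 0},
    {"tx": 0, "ty": 0, "tz": -0.15, "rx": 0, "ry": 0, "rz": 0}
  ]
}}

```text
time_s: 36.73
eef_pos: [0.6028, 0.1276, 0.2093]
ee_rot: [0.521, 0.478, -0.521, 0.478]
wrist_force: [0.4, -0.7, -1.6]
width: 0.0403
```

Not quite touching yet; lower 1 mm more, then release.

>>> {"name": "move_arm", "arguments": {
  "series": [
    {"tx": 0, "ty": 0, "tz": -0.05, "rx": 0, "ry": 0, "rz": 0},
    {"tx": 0, "ty": 0, "tz": -0.1, "rx": 0, "ry": 0, "rz": 0},
    {"tx": 0, "ty": 0, "tz": -0.1, "rx": 0, "ry": 0, "rz": 0},
    {"tx": 0, "ty": 0, "tz": -0.1, "rx": 0, "ry": 0, "rz": 0},
    {"tx": 0, "ty": 0, "tz": -0.1, "rx": 0, "ry": 0, "rz": 0},
    {"tx": 0, "ty": 0, "tz": -0.1, "rx": 0, "ry": 0, "rz": 0},
    {"tx": 0, "ty": 0, "tz": -0.1, "rx": 0, "ry": 0, "rz": 0},
    {"tx": 0, "ty": 0, "tz": -0.1, "rx": 0, "ry": 0, "rz": 0}
  ]
}}

```text
time_s: 37.4
eef_pos: [0.6028, 0.1277, 0.2088]
ee_rot: [0.521, 0.478, -0.521, 0.478]
wrist_force: [-1.7, 0.9, 6.0]
width: 0.0402
```

>>> {"name": "move_arm", "arguments": {
  "series": [
    {"tx": 0, "ty": 0, "tz": 0, "rx": 0, "ry": 0, "rz": 0},
    {"tx": 0, "ty": 0, "tz": 0, "rx": 0, "ry": 0, "rz": 0},
    {"tx": 0, "ty": 0, "tz": 0, "rx": 0, "ry": 0, "rz": 0},
    {"tx": 0, "ty": 0, "tz": 0, "rx": 0, "ry": 0, "rz": 0},
    {"tx": 0, "ty": 0, "tz": 0, "rx": 0, "ry": 0, "rz": 0},
    {"tx": 0, "ty": 0, "tz": 0, "rx": 0, "ry": 0, "rz": 0},
    {"tx": 0, "ty": 0, "tz": 0, "rx": 0, "ry": 0, "rz": 0},
    {"tx": 0, "ty": 0, "tz": 0, "rx": 0, "ry": 0, "rz": 0}
  ],
  "hand": 0.5
}}

```text
time_s: 38.07
eef_pos: [0.6028, 0.1276, 0.2082]
ee_rot: [-0.521, -0.478, 0.521, -0.478]
wrist_force: [-0.6, -0.7, -0.0]
width: 0.0637
```

>>> {"name": "move_arm", "arguments": {
  "series": [
    {"tx": 0, "ty": 0, "tz": 1, "rx": 0, "ry": 0, "rz": 0},
    {"tx": 0, "ty": 0, "tz": 2.5, "rx": 0, "ry": 0, "rz": 0},
    {"tx": 0, "ty": 0, "tz": 4.5, "rx": 0, "ry": 0, "rz": 0},
    {"tx": 0, "ty": 0, "tz": 7, "rx": 0, "ry": 0, "rz": 0},
    {"tx": 0, "ty": 0, "tz": 9.5, "rx": 0, "ry": 0, "rz": 0},
    {"tx": 0, "ty": 0, "tz": 12, "rx": 0, "ry": 0, "rz": 0},
    {"tx": 0, "ty": 0, "tz": 13.5, "rx": 0, "ry": 0, "rz": 0},
    {"tx": 0, "ty": 0, "tz": 14, "rx": 0, "ry": 0, "rz": 0}
  ]
}}

```text
time_s: 38.73
eef_pos: [0.6027, 0.1277, 0.3519]
ee_rot: [0.523, 0.477, -0.52, 0.479]
wrist_force: [-0.6, -0.4, 0.9]
width: 0.0638
```

```bash
python3 - <<'E'
from h import *
pose(); im,d,C=grab('wrist','w19'); P=cloud(d,C); jars(P,reg=(.42,.70,-.015,.18),im=im)
im,d,C=grab('top','t19'); jars(cloud(d,C),im=im)
E
```

```text
t 38.73 tcp [0.6027 0.1277 0.3519] grasp [0.6036 0.1277 0.1969] jawyaw -94.95 tilt x [ 0.006  0.    -1.   ] q [ 0.02  0.53  1.19 -0.    1.41  1.67] w 0.0638 F [-0.62 -0.41  0.92]
jar px [361. 114.] n 2060 circ 0.6637 0.0361 r 0.021 z 0.0612
jar px [254. 118.] n 1993 circ 0.6676 0.1256 r 0.0208 z 0.0614
jar px [257. 193.] n 1721 circ 0.6031 0.1288 r 0.021 z 0.0612
jar px [308. 354.] n 130 circ 0.4229 0.0935 r 0.0238 z 0.065
jar px [353. 259.] n 166 circ 0.451 -0.2438 r 0.0202 z 0.0597
```

View pics/w19.png

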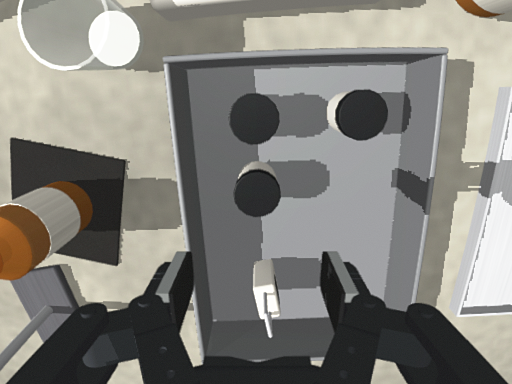

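>>> {"name": "move_arm", "arguments": {
  "series": [
    {"tx": -1, "ty": -2.4, "tz": 0, "rx": 0, "ry": 0, "rz": 0},
    {"tx": -2.5, "ty": -6, "tz": 0, "rx": 0, "ry": 0, "rz": 0},
    {"tx": -4, "ty": -9.7, "tz": 0, "rx": 0, "ry": 0, "rz": 0},
    {"tx": -5.5, "ty": -13.4, "tz": 0, "rx": 0, "ry": 0, "rz": 0},
    {"tx": -7, "ty": -17.1, "tz": 0, "rx": 0, "ry": 0, "rz": 0},
    {"tx": -8.5, "ty": -20.8, "tz": 0, "rx": 0, "ry": 0, "rz": 0},
    {"tx": -10, "ty": -24.5, "tz": 0, "rx": 0, "ry": 0, "rz": 0},
    {"tx": -11.5, "ty": -28, "tz": 0, "rx": 0, "ry": 0, "rz": 0}
  ]
}}

```text
time_s: 39.5
eef_pos: [0.4866, -0.154, 0.347]
ee_rot: [-0.521, -0.479, 0.521, -0.477]
wrist_force: [1.0, 0.1, 0.2]
width: 0.0639
```

>>> {"name": "move_arm", "arguments": {
  "series": [
    {"tx": -1.4, "ty": -3.4, "tz": 0, "rx": 0, "ry": 0, "rz": 0},
    {"tx": -2.6, "ty": -6.5, "tz": 0, "rx": 0, "ry": 0, "rz": 0},
    {"tx": -3.4, "ty": -8.5, "tz": 0, "rx": 0, "ry": 0, "rz": 0},
    {"tx": -3.7, "ty": -9.1, "tz": -1.5, "rx": 0, "ry": 0, "rz": 0},
    {"tx": -3.7, "ty": -9.1, "tz": -3.5, "rx": 0, "ry": 0, "rz": 0},
    {"tx": -3.7, "ty": -9.1, "tz": -5, "rx": 0, "ry": 0, "rz": 0},
    {"tx": -3.7, "ty": -9.1, "tz": -6, "rx": 0, "ry": 0, "rz": 0},
    {"tx": -3.7, "ty": -9.1, "tz": -6, "rx": 0, "ry": 0, "rz": 0}
  ]
}}

```text
time_s: 40.17
eef_pos: [0.4502, -0.2431, 0.2852]
ee_rot: [-0.521, -0.48, 0.521, -0.476]
wrist_force: [0.2, 1.2, 0.0]
width: 0.0639
```

```bash
python3 - <<'E'
from h import *
pose(); im,d,C=grab('wrist','w20'); P=cloud(d,C); jars(P,im=im)
E
```

```text
t 40.17 tcp [ 0.4502 -0.2431  0.2852] grasp [ 0.4495 -0.2424  0.1302] jawyaw -94.98 tilt x [-0.005  0.004 -1.   ] q [-0.73  0.44  1.59  0.    1.12  0.93] w 0.0639 F [0.18 1.24 0.05]
jar px [258. 217.] n 2809 circ 0.4507 -0.242 r 0.0212 z 0.0592
jar px [359. 216.] n 115 circ 0.4448 -0.3121 r 0.0131 z 0.0551
```

View pics/w20.png

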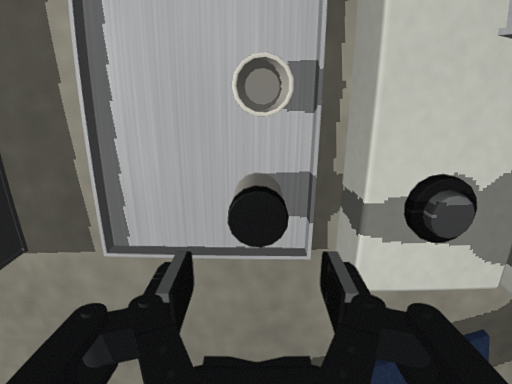

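>>> {"name": "move_arm", "arguments": {
  "series": [
    {"tx": 0, "ty": 0, "tz": -2, "rx": 0, "ry": 0, "rz": 0},
    {"tx": 0, "ty": 0, "tz": -4, "rx": 0, "ry": 0, "rz": 0},
    {"tx": 0, "ty": 0, "tz": -6, "rx": 0, "ry": 0, "rz": 0},
    {"tx": 0, "ty": 0, "tz": -7.3, "rx": 0, "ry": 0, "rz": 0},
    {"tx": 0, "ty": 0, "tz": -8, "rx": 0, "ry": 0, "rz": 0},
    {"tx": 0, "ty": 0, "tz": -8.2, "rx": 0, "ry": 0, "rz": 0},
    {"tx": 0, "ty": 0, "tz": -8.2, "rx": 0, "ry": 0, "rz": 0},
    {"tx": 0, "ty": 0, "tz": -8.2, "rx": 0, "ry": 0, "rz": 0}
  ]
}}

```text
time_s: 40.88
eef_pos: [0.451, -0.2435, 0.207]
ee_rot: [0.521, 0.477, -0.521, 0.478]
wrist_force: [0.6, 0.9, 0.6]
width: 0.064
```

>>> {"name": "move_arm", "arguments": {
  "series": [
    {"tx": 0, "ty": 0, "tz": 0, "rx": 0, "ry": 0, "rz": 0},
    {"tx": 0, "ty": 0, "tz": 0, "rx": 0, "ry": 0, "rz": 0},
    {"tx": 0, "ty": 0, "tz": 0, "rx": 0, "ry": 0, "rz": 0},
    {"tx": 0, "ty": 0, "tz": 0, "rx": 0, "ry": 0, "rz": 0},
    {"tx": 0, "ty": 0, "tz": 0, "rx": 0, "ry": 0, "rz": 0},
    {"tx": 0, "ty": 0, "tz": 0, "rx": 0, "ry": 0, "rz": 0},
    {"tx": 0, "ty": 0, "tz": 0, "rx": 0, "ry": 0, "rz": 0},
    {"tx": 0, "ty": 0, "tz": 0, "rx": 0, "ry": 0, "rz": 0}
  ],
  "hand": -1
}}

```text
time_s: 41.55
eef_pos: [0.4509, -0.2435, 0.2073]
ee_rot: [0.521, 0.477, -0.521, 0.479]
wrist_force: [-0.6, -0.8, 5.3]
width: 0.0405
```

>>> {"name": "move_arm", "arguments": {
  "series": [
    {"tx": 0, "ty": 0, "tz": 0.5, "rx": 0, "ry": 0, "rz": 0},
    {"tx": 0, "ty": 0, "tz": 1.5, "rx": 0, "ry": 0, "rz": 0},
    {"tx": 0, "ty": 0, "tz": 3.5, "rx": 0, "ry": 0, "rz": 0},
    {"tx": 0, "ty": 0, "tz": 6, "rx": 0, "ry": 0, "rz": 0},
    {"tx": 0, "ty": 0, "tz": 8.5, "rx": 0, "ry": 0, "rz": 0},
    {"tx": 0, "ty": 0, "tz": 11, "rx": 0, "ry": 0, "rz": 0},
    {"tx": 0, "ty": 0, "tz": 13, "rx": 0, "ry": 0, "rz": 0},
    {"tx": 0, "ty": 0, "tz": 14, "rx": 0, "ry": 0, "rz": 0}
  ]
}}

```text
time_s: 42.22
eef_pos: [0.4507, -0.2432, 0.3494]
ee_rot: [0.521, 0.476, -0.521, 0.479]
wrist_force: [-0.2, -1.1, -0.6]
width: 0.0404
```

```bash
python3 - <<'E'
from h import *
pose(); grab('wrist','w21')
E
```

```text
t 42.22 tcp [ 0.4507 -0.2432  0.3494] grasp [ 0.4512 -0.2436  0.1944] jawyaw -94.95 tilt x [ 0.003 -0.003 -1.   ] q [-0.73  0.36  1.5   0.    1.28  0.93] w 0.0404 F [-0.2  -1.06 -0.62]
```

View pics/w21.png

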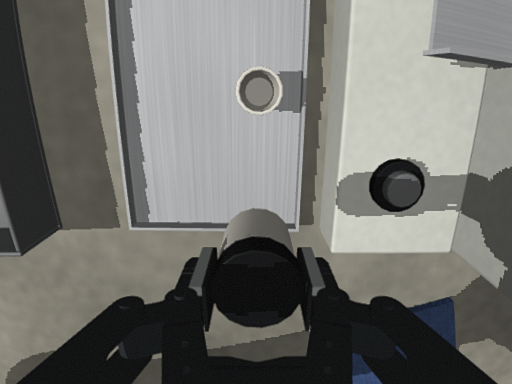

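>>> {"name": "move_arm", "arguments": {
  "series": [
    {"tx": 1, "ty": 2, "tz": 0, "rx": 0, "ry": 0, "rz": 0},
    {"tx": 2.6, "ty": 5, "tz": 0, "rx": 0, "ry": 0, "rz": 0},
    {"tx": 4.4, "ty": 8.5, "tz": 0, "rx": 0, "ry": 0, "rz": 0},
    {"tx": 6.2, "ty": 12, "tz": 0, "rx": 0, "ry": 0, "rz": 0},
    {"tx": 8, "ty": 15.5, "tz": 0, "rx": 0, "ry": 0, "rz": 0},
    {"tx": 9.9, "ty": 19, "tz": 0, "rx": 0, "ry": 0, "rz": 0},
    {"tx": 11.8, "ty": 22.5, "tz": 0, "rx": 0, "ry": 0, "rz": 0},
    {"tx": 13.6, "ty": 25.8, "tz": 0, "rx": 0, "ry": 0, "rz": 0}
  ]
}}

```text
time_s: 42.93
eef_pos: [0.5873, 0.0169, 0.3459]
ee_rot: [-0.521, -0.478, 0.521, -0.478]
wrist_force: [-0.5, -0.9, -0.9]
width: 0.0405
```

>>> {"name": "move_arm", "arguments": {
  "series": [
    {"tx": 1, "ty": 1.9, "tz": 0, "rx": 0, "ry": 0, "rz": 0},
    {"tx": 1.2, "ty": 2.3, "tz": -2, "rx": 0, "ry": 0, "rz": 0},
    {"tx": 1.2, "ty": 2.3, "tz": -5, "rx": 0, "ry": 0, "rz": 0},
    {"tx": 1.2, "ty": 2.3, "tz": -8, "rx": 0, "ry": 0, "rz": 0},
    {"tx": 1.2, "ty": 2.3, "tz": -11, "rx": 0, "ry": 0, "rz": 0},
    {"tx": 1.2, "ty": 2.3, "tz": -12.5, "rx": 0, "ry": 0, "rz": 0},
    {"tx": 1.2, "ty": 2.3, "tz": -13.2, "rx": 0, "ry": 0, "rz": 0},
    {"tx": 1.2, "ty": 2.3, "tz": -13.5, "rx": 0, "ry": 0, "rz": 0}
  ]
}}

```text
time_s: 43.6
eef_pos: [0.5986, 0.0376, 0.2101]
ee_rot: [-0.521, -0.478, 0.522, -0.477]
wrist_force: [-0.7, -0.2, -1.1]
width: 0.0401
```

>>> {"name": "move_arm", "arguments": {
  "series": [
    {"tx": 0, "ty": 0, "tz": -0.05, "rx": 0, "ry": 0, "rz": 0},
    {"tx": 0, "ty": 0, "tz": -0.1, "rx": 0, "ry": 0, "rz": 0},
    {"tx": 0, "ty": 0, "tz": -0.15, "rx": 0, "ry": 0, "rz": 0},
    {"tx": 0, "ty": 0, "tz": -0.2, "rx": 0, "ry": 0, "rz": 0},
    {"tx": 0, "ty": 0, "tz": -0.2, "rx": 0, "ry": 0, "rz": 0},
    {"tx": 0, "ty": 0, "tz": -0.2, "rx": 0, "ry": 0, "rz": 0},
    {"tx": 0, "ty": 0, "tz": -0.2, "rx": 0, "ry": 0, "rz": 0},
    {"tx": 0, "ty": 0, "tz": -0.2, "rx": 0, "ry": 0, "rz": 0}
  ]
}}

```text
time_s: 44.27
eef_pos: [0.5988, 0.0376, 0.2094]
ee_rot: [0.521, 0.478, -0.521, 0.478]
wrist_force: [-0.9, -0.5, 0.0]
width: 0.0403
```

Essentially at the floor; release and rise.

>>> {"name": "move_arm", "arguments": {
  "series": [
    {"tx": 0, "ty": 0, "tz": 0, "rx": 0, "ry": 0, "rz": 0},
    {"tx": 0, "ty": 0, "tz": 0, "rx": 0, "ry": 0, "rz": 0},
    {"tx": 0, "ty": 0, "tz": 0, "rx": 0, "ry": 0, "rz": 0},
    {"tx": 0, "ty": 0, "tz": 0, "rx": 0, "ry": 0, "rz": 0},
    {"tx": 0, "ty": 0, "tz": 0, "rx": 0, "ry": 0, "rz": 0},
    {"tx": 0, "ty": 0, "tz": 0, "rx": 0, "ry": 0, "rz": 0},
    {"tx": 0, "ty": 0, "tz": 0, "rx": 0, "ry": 0, "rz": 0},
    {"tx": 0, "ty": 0, "tz": 0, "rx": 0, "ry": 0, "rz": 0}
  ],
  "hand": 0.5
}}

```text
time_s: 44.93
eef_pos: [0.5988, 0.0376, 0.2092]
ee_rot: [0.521, 0.478, -0.521, 0.478]
wrist_force: [-1.0, -0.5, 0.0]
width: 0.0641
```

>>> {"name": "move_arm", "arguments": {
  "series": [
    {"tx": 0, "ty": 0, "tz": 1, "rx": 0, "ry": 0, "rz": 0},
    {"tx": 0, "ty": 0, "tz": 2.5, "rx": 0, "ry": 0, "rz": 0},
    {"tx": 0, "ty": 0, "tz": 4.5, "rx": 0, "ry": 0, "rz": 0},
    {"tx": 0, "ty": 0, "tz": 7, "rx": 0, "ry": 0, "rz": 0},
    {"tx": 0, "ty": 0, "tz": 9.5, "rx": 0, "ry": 0, "rz": 0},
    {"tx": 0, "ty": 0, "tz": 12, "rx": 0, "ry": 0, "rz": 0},
    {"tx": 0, "ty": 0, "tz": 13.5, "rx": 0, "ry": 0, "rz": 0},
    {"tx": 0, "ty": 0, "tz": 14, "rx": 0, "ry": 0, "rz": 0}
  ]
}}

```text
time_s: 45.6
eef_pos: [0.5987, 0.0377, 0.3529]
ee_rot: [0.522, 0.476, -0.52, 0.479]
wrist_force: [0.7, -0.6, 0.3]
width: 0.0642
```

```bash
python3 - <<'E'
from h import *
pose(); im,d,C=grab('wrist','w22'); P=cloud(d,C); jars(P,reg=(.42,.70,-.015,.18),im=im)
im,d,C=grab('top','t22'); jars(cloud(d,C),im=im)
P=cloud(d,C)
m=(P[...,2]>.071)&(P[...,2]<.1)&(np.hypot(P[...,0]-.45,P[...,1]+.3645)<.03); Q=P[m]; print(m.sum(),Q.min(0),Q.max(0),np.median(Q,0))
im,d,C=load('w21'); P=cloud(d,C)
m=(P[...,2]>.071)&(P[...,2]<.1)&(np.hypot(P[...,0]-.45,P[...,1]+.3645)<.03); Q=P[m]; print(m.sum(),Q.min(0),Q.max(0),np.median(Q,0), cv2.minEnclosingCircle(Q[:,:2].astype(np.float32)))
crop('w21',340,130,460,240,5)
E
```

```text
t 45.6 tcp [0.5987 0.0377 0.3529] grasp [0.5995 0.0376 0.1979] jawyaw -94.95 tilt x [ 0.005 -0.001 -1.   ] q [-0.13  0.51  1.24 -0.    1.39  1.52] w 0.0642 F [ 0.65 -0.59  0.31]
jar px [254. 118.] n 1968 circ 0.6632 0.0355 r 0.0208 z 0.0614
jar px [147. 124.] n 2012 circ 0.6672 0.1253 r 0.0211 z 0.0613
jar px [257. 193.] n 1706 circ 0.5985 0.0386 r 0.0209 z 0.0612
jar px [157. 197.] n 1675 circ 0.6025 0.1278 r 0.0214 z 0.0612
jar px [227. 352.] n 768 circ 0.4215 0.0849 r 0.048 z 0.0589
194 [ 0.42972397 -0.38467008  0.0710907 ] [ 0.47328941 -0.34256628  0.0874743 ] [ 0.45219699 -0.36165443  0.076115  ]
2027 [ 0.42922865 -0.38541715  0.07100616] [ 0.47367086 -0.34045753  0.0849173 ] [ 0.45411195 -0.35946458  0.07548706] ((0.4512510299682617, -0.3627106845378876), 0.023021014407277107)
```

View pics/w22.png

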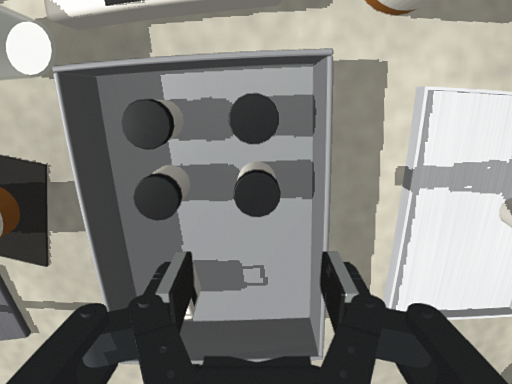

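View pics/w21_c340_130.png

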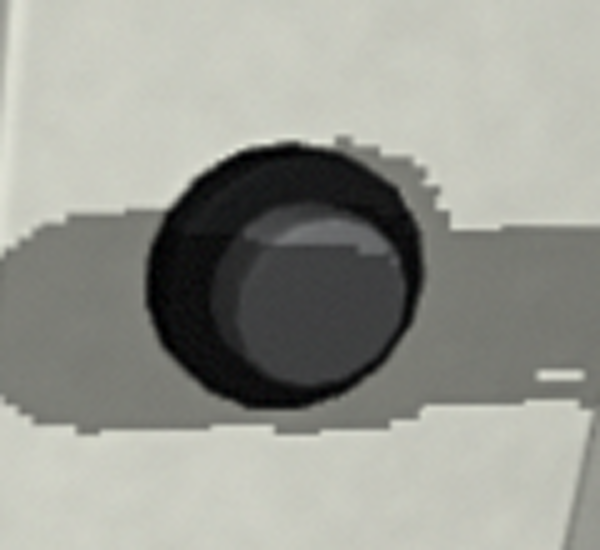

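>>> {"name": "move_arm", "arguments": {
  "series": [
    {"tx": -1, "ty": -2.4, "tz": 0, "rx": 0, "ry": 0, "rz": 0},
    {"tx": -2.5, "ty": -6, "tz": 0, "rx": 0, "ry": 0, "rz": 0},
    {"tx": -4, "ty": -9.7, "tz": 0, "rx": 0, "ry": 0, "rz": 0},
    {"tx": -5.5, "ty": -13.4, "tz": 0, "rx": 0, "ry": 0, "rz": 0},
    {"tx": -7, "ty": -17.1, "tz": 0, "rx": 0, "ry": 0, "rz": 0},
    {"tx": -8.5, "ty": -20.8, "tz": 0, "rx": 0, "ry": 0, "rz": 0},
    {"tx": -10, "ty": -24.5, "tz": 0, "rx": 0, "ry": 0, "rz": 0},
    {"tx": -11.5, "ty": -28, "tz": 0, "rx": 0, "ry": 0, "rz": 0}
  ],
  "hand": -1
}}

```text
time_s: 46.37
eef_pos: [0.4826, -0.2441, 0.3479]
ee_rot: [-0.521, -0.479, 0.521, -0.477]
wrist_force: [1.2, -0.4, 0.3]
width: 0.0002
```

>>> {"name": "move_arm", "arguments": {
  "series": [
    {"tx": -1, "ty": -3.3, "tz": 0, "rx": 0, "ry": 0, "rz": 0},
    {"tx": -2, "ty": -6.5, "tz": 0, "rx": 0, "ry": 0, "rz": 0},
    {"tx": -2.8, "ty": -9.2, "tz": 0, "rx": 0, "ry": 0, "rz": 0},
    {"tx": -3.2, "ty": -11, "tz": 0, "rx": 0, "ry": 0, "rz": 0},
    {"tx": -3.3, "ty": -12.1, "tz": 0, "rx": 0, "ry": 0, "rz": 0},
    {"tx": -3.3, "ty": -12.1, "tz": 0, "rx": 0, "ry": 0, "rz": 0},
    {"tx": -3.3, "ty": -12.1, "tz": 0, "rx": 0, "ry": 0, "rz": 0},
    {"tx": -3.3, "ty": -12.1, "tz": 0, "rx": 0, "ry": 0, "rz": 0}
  ]
}}

```text
time_s: 47.03
eef_pos: [0.4512, -0.3622, 0.3488]
ee_rot: [0.521, 0.479, -0.521, 0.478]
wrist_force: [0.8, 0.2, 0.2]
width: 0.0001
```

```bash
python3 - <<'E'
from h import *
im,d,C=load('w21'); print(atz(C,[(404.2,190.4)],.083))
pose(); im,d,C=grab('wrist','w23'); P=cloud(d,C)
m=(P[...,2]>.079)&(P[...,2]<.1)&(np.hypot(P[...,0]-.45,P[...,1]+.3645)<.03); Q=P[m]; print(m.sum(), cv2.minEnclosingCircle(Q[:,:2].astype(np.float32)),np.median(Q,0),Q.max(0))
grab('scene','s23')
E
```

```text
[[ 0.45118581 -0.36252593  0.083     ]]
t 47.03 tcp [ 0.4512 -0.3622  0.3488] grasp [ 0.4511 -0.362   0.1938] jawyaw -94.89 tilt x [-0.001  0.001 -1.   ] q [-0.88  0.47  1.31  0.    1.36  0.78] w 0.0001 F [0.8  0.23 0.16]
980 ((0.45134246349334717, -0.36316531896591187), 0.014888917095959187) [ 0.45222504 -0.36318258  0.08203097] [ 0.46587447 -0.34881863  0.08406478]
```

View pics/w23.png

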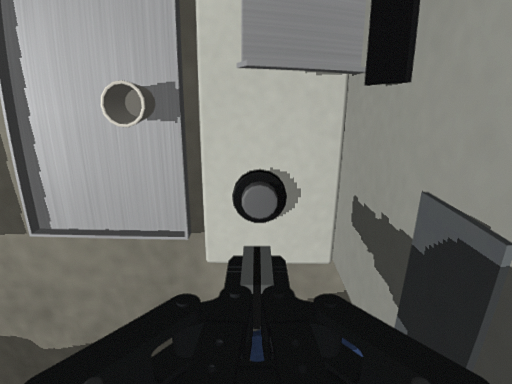

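View pics/s23.png

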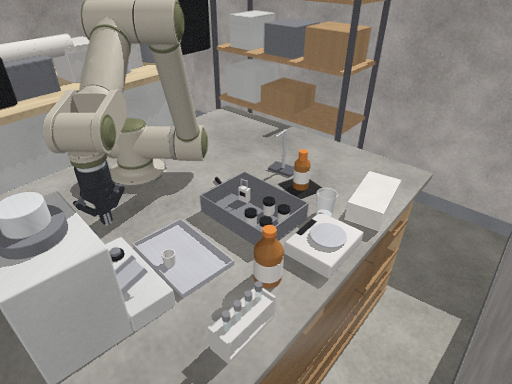

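>>> {"name": "move_arm", "arguments": {
  "series": [
    {"tx": 0, "ty": -0.1, "tz": -2, "rx": 0, "ry": 0, "rz": 0},
    {"tx": 0, "ty": -0.1, "tz": -4, "rx": 0, "ry": 0, "rz": 0},
    {"tx": 0, "ty": -0.1, "tz": -6, "rx": 0, "ry": 0, "rz": 0},
    {"tx": 0, "ty": -0.1, "tz": -7.5, "rx": 0, "ry": 0, "rz": 0},
    {"tx": 0, "ty": -0.1, "tz": -8.3, "rx": 0, "ry": 0, "rz": 0},
    {"tx": 0, "ty": -0.1, "tz": -8.6, "rx": 0, "ry": 0, "rz": 0},
    {"tx": 0, "ty": -0.1, "tz": -8.6, "rx": 0, "ry": 0, "rz": 0},
    {"tx": 0, "ty": -0.1, "tz": -8.6, "rx": 0, "ry": 0, "rz": 0}
  ]
}}

```text
time_s: 47.8
eef_pos: [0.4511, -0.3643, 0.2641]
ee_rot: [-0.521, -0.477, 0.521, -0.478]
wrist_force: [-0.4, 1.2, 0.5]
width: 0.0003
```

>>> {"name": "move_arm", "arguments": {
  "series": [
    {"tx": 0, "ty": 0, "tz": -0.1, "rx": 0, "ry": 0, "rz": 0},
    {"tx": 0, "ty": 0, "tz": -0.3, "rx": 0, "ry": 0, "rz": 0},
    {"tx": 0, "ty": 0, "tz": -0.5, "rx": 0, "ry": 0, "rz": 0},
    {"tx": 0, "ty": 0, "tz": -0.7, "rx": 0, "ry": 0, "rz": 0},
    {"tx": 0, "ty": 0, "tz": -0.9, "rx": 0, "ry": 0, "rz": 0},
    {"tx": 0, "ty": 0, "tz": -1.1, "rx": 0, "ry": 0, "rz": 0},
    {"tx": 0, "ty": 0, "tz": -1.2, "rx": 0, "ry": 0, "rz": 0},
    {"tx": 0, "ty": 0, "tz": -1.2, "rx": 0, "ry": 0, "rz": 0}
  ]
}}

```text
time_s: 48.47
eef_pos: [0.4508, -0.3644, 0.2513]
ee_rot: [-0.521, -0.478, 0.521, -0.478]
wrist_force: [-1.7, 1.0, 4.2]
width: -0.0001
```

>>> {"name": "move_arm", "arguments": {
  "series": [
    {"tx": 0, "ty": 0, "tz": -0.1, "rx": 0, "ry": 0, "rz": 0},
    {"tx": 0, "ty": 0, "tz": -0.15, "rx": 0, "ry": 0, "rz": 0},
    {"tx": 0, "ty": 0, "tz": -0.2, "rx": 0, "ry": 0, "rz": 0},
    {"tx": 0, "ty": 0, "tz": -0.25, "rx": 0, "ry": 0, "rz": 0},
    {"tx": 0, "ty": 0, "tz": -0.3, "rx": 0, "ry": 0, "rz": 0},
    {"tx": 0, "ty": 0, "tz": -0.3, "rx": 0, "ry": 0, "rz": 0},
    {"tx": 0, "ty": 0, "tz": -0.3, "rx": 0, "ry": 0, "rz": 0},
    {"tx": 0, "ty": 0, "tz": -0.3, "rx": 0, "ry": 0, "rz": 0}
  ]
}}

```text
time_s: 49.13
eef_pos: [0.4508, -0.3643, 0.2493]
ee_rot: [-0.521, -0.478, 0.521, -0.478]
wrist_force: [-3.0, 1.5, 12.9]
width: -0.0002
```

>>> {"name": "move_arm", "arguments": {
  "series": [
    {"tx": 0, "ty": 0, "tz": 0, "rx": 0, "ry": 0, "rz": 0},
    {"tx": 0, "ty": 0, "tz": 1, "rx": 0, "ry": 0, "rz": 0},
    {"tx": 0, "ty": 0, "tz": 2.5, "rx": 0, "ry": 0, "rz": 0},
    {"tx": 0, "ty": 0, "tz": 4.5, "rx": 0, "ry": 0, "rz": 0},
    {"tx": 0, "ty": 0, "tz": 6.5, "rx": 0, "ry": 0, "rz": 0},
    {"tx": 0, "ty": 0, "tz": 8.5, "rx": 0, "ry": 0, "rz": 0},
    {"tx": 0, "ty": 0, "tz": 10, "rx": 0, "ry": 0, "rz": 0},
    {"tx": 0, "ty": 0, "tz": 10.5, "rx": 0, "ry": 0, "rz": 0}
  ]
}}

```text
time_s: 49.8
eef_pos: [0.4509, -0.3644, 0.3555]
ee_rot: [-0.521, -0.477, 0.521, -0.479]
wrist_force: [-1.0, 0.1, -0.6]
width: 0.0003
```

```bash
python3 - <<'E'
from h import *
pose(); im,d,C=grab('wrist','w24'); P=cloud(d,C)
m=(P[...,2]>.078)&(P[...,2]<.1)&(np.hypot(P[...,0]-.45,P[...,1]+.3645)<.03); print(m.sum(),np.median(P[m],0))
im,d,C=grab('top','t24'); P=cloud(d,C); jars(P,reg=(.44,.70,-.005,.17),im=im)
m=(P[...,2]>.15)&(P[...,2]<.17)&(np.hypot(P[...,0]-.59,P[...,1]-.34)<.05); print('bottle cap',np.median(P[m],0))
grab('scene','s24')
E
```

```text
t 49.8 tcp [ 0.4509 -0.3644  0.3555] grasp [ 0.4512 -0.3648  0.2005] jawyaw -94.96 tilt x [ 0.002 -0.003 -1.   ] q [-0.88  0.47  1.3   0.    1.37  0.77] w 0.0003 F [-1.    0.11 -0.57]
939 [ 0.45231679 -0.36307755  0.08211744]
jar px [220. 179.] n 176 circ 0.6663 0.1249 r 0.0203 z 0.0614
jar px [253. 181.] n 169 circ 0.6619 0.0342 r 0.0201 z 0.0615
jar px [219. 202.] n 180 circ 0.6017 0.1277 r 0.0211 z 0.0614
jar px [252. 204.] n 165 circ 0.5971 0.0375 r 0.0203 z 0.0616
bottle cap [0.58957917 0.33805642 0.15929981]
```

View pics/t24.png

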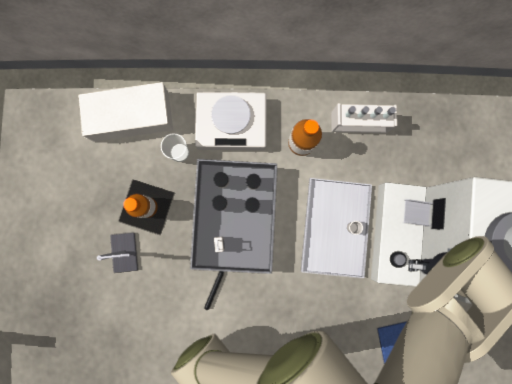

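View pics/s24.png

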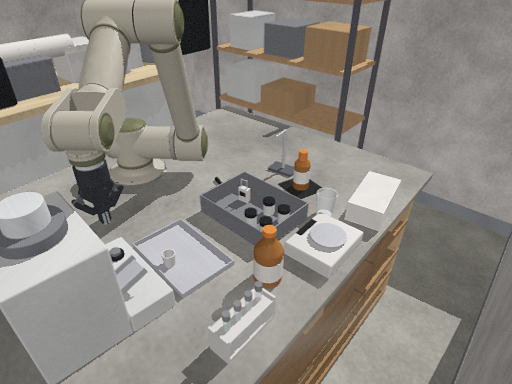

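```bash
python3 -c "
from station import robot
print(robot.sign_off())"
```

```text
the job is handed in; nothing more can be done
None
```

I finished the whole job and handed it in at about 50 s of the 210 s allowed. Hand-in gives no verdict, so what follows rests on my own last camera and force checks.

- **Bottle:** it stands upright on the mat. Its cap measured at (0.590, 0.338), about 3 mm from the mat centre, with its top at 0.159 m.
- **Jars:** four capped jars were present, and all four stand upright on the tote floor. Their tops measured about 0.061 m, as expected for a jar standing on that floor.
- **Logger:** it came off the hook cleanly and stands in the tote, clear of the jars.
- **Open jar:** it is still in the tray.
- **Beaker and reagent bottle:** in the pictures they look to be where they were at the start.
- **Button:** I pressed it to its stop. The wrist force was 12.9 N, and the fingers had gone down about 6 mm from contact. It came back out to its starting height of 0.082 m, and the arm is clear of everything.

One thing went less well: on the first jar I lowered too far, and the wrist force reached 39 N against the tote floor. That is within the 120 N wrist limit and just under the 40 N limit on pressing with the arm or gripper body, though here it was the held jar that pressed. I eased off at once, set the jar down again, and it measured upright afterwards. No check failed or disagreed by more than about 3 mm.

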